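# Set the length stop to the flag, backlash out, and lock it

## Task

The length-stop positioner has a worn leadscrew, so set it the proper way: take the black handle of the crank and wind it until the white pointer has gone at least 5 mm past the red flag towards the gearbox, then wind back and bring the pointer level with the flag, so that the last movement is away from the gearbox and the play in the crank is left taken up that way. Then let go of the crank and swing the orange lock lever fully home and nip it tight, pressing it against its stop with the fingers at about 12 to 15 N for a moment. Handle crank and lever gently, without wrenching the crank's sprung handle off its circle or ramming the lever's stop, and leave the flag and the things lying around where they are.

Things in the scene. Friction and masses are not known exactly. Their poses are not given: they have to be found in the camera images.
- positioner: Fixed dark steel base plate 160 x 360 x 14 mm (x, y, z), origin at the centre of its underside, y along the slide, away from the gearbox. In this frame: grey gearbox at y = -130 mm, 90 x 70 mm, 68 high; grey end block at y = +165, 56 high; green carriage 90 x 70 mm, top at 56, sliding along y, with a plate out to x = -102; a scale strip on the +x side.
- crank_axis (a point): Centre of the crank handle's circle, fixed over the middle of the gearbox, 104 mm above the bench; the axis is vertical. Turning counter-clockwise seen from above drives the carriage away from the gearbox (+y), clockwise towards it, 5 mm per radian once the play is taken up. Driving takes 3 to 5 N at the handle; in the play only about 1 N.
- crank_handle (a point): Middle of the black upright crank handle, a cylinder 22 mm in diameter, 44 mm tall, spinning freely so the gripper need not turn. The point is 22 mm above the handle's lower end and 22 below its top, on a 45 mm circle about crank_axis at the same height. Its pin sits in a sprung slide along the 18 mm wide crank arm that gives 1 mm per 8 N; keep it within 2.5 mm of the circle.
- crank (a joint): Where the crank stands in its play against the screw, rad, -0.5 to +0.5. At +0.5 it bears counter-clockwise (drives the carriage away from the gearbox), at -0.5 clockwise (towards it); in between it turns freely and the carriage stays. It stays where it is left.
- pointer (a point): Tip of the white pointer on the carriage's +x side, 22 mm above the bench; moves along the positioner's y axis with the carriage. At the start it is farther from the gearbox than the flag, by 18 to 36 mm. The carriage can go 80 mm towards the gearbox from its start to a hard end of travel.
- flag_tip (a point): Tip of the red setting flag on the scale, facing the pointer's tip, 22 mm above the bench; axes as the positioner's. The pointer is level with it when both have the same place along the positioner's y axis. The flag is 12 mm wide, its top 26 mm above the bench; it can be pushed along by mistake.
- lock_knob (a point): Point on the axis of the orange post at the end of the lock lever, 88 mm above the bench. The post is 18 mm in diameter and rises from 61 to 103 mm above the bench; the lever below it is a flat bar 12 mm wide. The lever sits on top of the carriage and travels with it.
- lock_pivot (a point): Point on the vertical axis of the lock lever, over the middle of the carriage, at the height of lock_knob; the post runs on a circle of 60 mm radius about it.
- lock (a joint): Angle of the lock lever, rad: 0 open, 1.0 fully home against its hard stop (locked). It grows clockwise seen from above. At 0.5 the lever points straight along the positioner's +y; at 0 its post is 29 mm to the -x side of that line, at 1.0 29 mm to the +x side. It takes 3 to 6 N at the post to move, rising steeply at the stop, and stays where it is left.
- drill_block: Loose wooden block, 50 x 120 x 35 mm, with five drill bits standing in it (up to 65 mm high); origin at the centre of its underside. Leave alone.
- glue: Loose white glue bottle, 56 mm in diameter and 150 mm tall, orange cap; origin at the centre of its underside. Leave alone.
- driver: Loose screwdriver with black handle lying along its x axis; origin under its middle. Leave alone.
- offcut: Loose wooden offcut, 50 x 120 x 22 mm, origin at the centre of its underside. Leave alone.

How it is judged:
By the outcome, as a careful person would: the job done as asked, in the order asked, and still so for the second after the job is handed in, with the robot touching nothing.
It also fails if it takes over 72 s, if anything falls off the work surface, if the arm or the gripper's body presses on something with over 40 N, if the wrist force passes 120 N, or if a joint passes its speed limit or range.

## Robot

A 7-joint arm with a two-finger parallel gripper is mounted at the origin on the work surface. World frame = base frame: x ahead of the robot, y to its left, z up, the work surface at z = 0. Lengths are in m, angles in rad, forces in N, time in s.
With the tool pointing down it reaches from about 0.425 to 0.925 m from the base axis. Payload 6.8 kg.
Tool frame: the origin (TCP) lies midway between the tips of the shut fingers; the grasp point (between the pads) lies r.grasp_offset behind it (r.grasp_offset is the distance from the TCP to the grasp point, in m); z points along the fingers, y is the direction in which the jaws open and shut (so a half turn about z gives the same grasp; the last joint's range is limited). The gripper opens to 85 mm and grips with 20 to 120 N. Pads are 22 mm wide; open, the fingers measure 114 mm over their backs; the gripper's body (76 mm by 85 mm) begins 54 mm behind the grasp point. The pads swing forward as they close: fully open they stand 13 mm farther back than shut.
Start: joints at [-1.34, 0.477, 0.022, 1.555, -0.011, 1.109, -0.083], TCP at [0.224, 0.637, 0.231] pointing down, gripper open.
Joint ranges: [-2.96, 2.96], [-0.34, 2.1], [-1.41, 1.46], [0.24, 2.44], [-1.37, 4.51], [0.17, 1.92], [-2.96, 2.96]. Speed limits (rad/s): [2.39, 2.39, 3.14, 3.14, 3.14, 3.14, 3.14].

## Interface

Orientations are given as a rotation vector (axis times angle).
In Python, from bench import r gives the robot as it stands. The module is installed in compiled form; this text tells all that it offers.
- The arm moves only by the tool send_rows, never from a script. Its argument "moves" is one flat list of numbers, 4 for each row, row after row: the shift along the tool's x, y, z in mm, then the turn about the tool's z in degrees. A call has 1 to 8 rows; each row is the pose to reach, as a shift and turn from the pose commanded when the call began, along the tool's axes at that moment; what a row does not reach only later rows make up. A row lasts 1/8 s, in which the tool goes at most 62.5 mm and 10.7 degrees, less where a joint would pass 70% of its speed; a pose out of reach is approached as far as the arm can. A call with a gripper value outside its range is refused whole. "hand" is the closure, from 0 (fully open) to 1 (shut), set as the call begins (left out, the last holds). The fingers move at their own pace and stop on an object; "newtons" is the grip in N (left out, the last holds). Time passes only in rows, so rows that repeat a pose let the fingers close. It gives the time, the measured TCP pose, the force and the opening at its end, in the units of the state.
- r.get_obs(): the state, without advancing time (a new reading comes with each control period).
- r.grab_frame(name): name is "scene" or "top" or "wrist"; returns a dict with "img" (384x512x3 uint8, red, green, blue), "mtx" (3x3 intrinsics, pixels), "D" ([k1, k2, p1, p2, k3] as OpenCV has them; the pictures are not rectified), "world_to_cam" (4x4, takes a point from world to camera coordinates). Camera axes: x right, y up, looking along -z (the intrinsics and any distortion apply to the point x, -y, -z); pixel columns grow to the right and rows downward; lengths in m; the calibration is good to about 2 mm. A picture is of the moment at which its call begins. There is no depth.
- r.hand_in(): hands the job in, once; it reports no verdict.
The state is a dict: "clock": time; "joints": joint angles; "qvel": joint speeds; "tau": joint torques, N m; "tcp_pos": TCP position; "orientation": TCP orientation; "contact_force": force on the tool from outside, world axes, zero at the start; "moment": the same for the moment, N m; "grip_width": finger opening in m.
Only numpy, scipy, OpenCV 4.12 (cv2) and the standard library are available. Lean on these libraries where they do the work, as an engineer would, in place of code of your own. Each camera call takes 0.05 s, during which the arm holds its last target.

## Working session

There is one attempt and no reset: what is moved stays moved. The work goes in short steps, Python scripts to look and compute and a tool call to move; the robot and the scene stay as the last step left them, time stands still between calls to the robot, and variables do not carry over. Pictures are saved under pics/ and viewed, and the job is handed in when it is done.

Besides the shell and the picture viewer there is one more tool, called after "Request:" by a JSON object that holds its "method" and its "body". send_rows: Moves the arm, as the interface text tells. Its arguments: {"type":"object","properties":{"moves":{"type":"array"},"hand":{"type":"number"},"newtons":{"type":"number"}},"required":["moves"]}

```bash
mkdir -p pics; cat > h.py <<'E'
import numpy as np, cv2
from bench import r
def save(n,fn):
    f=r.grab_frame(n); cv2.imwrite('pics/'+fn,f['img'][:,:,::-1]); np.savez('pics/'+fn[:-4]+'.npz',**f); return f
def load(fn): return dict(np.load('pics/'+fn+'.npz'))
def ray(f,u,v):
    p=cv2.undistortPoints(np.array([[[u,v]]],float),f['mtx'],f['D'])[0,0]
    d=np.array([p[0],-p[1],-1.]); T=f['world_to_cam']; R=T[:3,:3]
    return -R.T@T[:3,3], R.T@d
def onz(f,u,v,z):
    c,d=ray(f,u,v); return c+d*(z-c[2])/d[2]
def proj(f,P):
    T=f['world_to_cam']; p=T[:3,:3]@np.array(P)+T[:3,3]
    return cv2.projectPoints(np.array([[p[0],-p[1],-p[2]]]),np.zeros(3),np.zeros(3),f['mtx'],f['D'])[0][0,0]
E
python3 - <<'E'
from h import *
for n in ['scene','top','wrist']:
    f=save(n,n+'0.png'); print(n,(-f['world_to_cam'][:3,:3].T@f['world_to_cam'][:3,3]).round(3))
o=r.get_obs(); print(o); print(r.grasp_offset)
E
```

```text
scene [ 1.414 -0.379  0.898]
top [ 0.411 -0.02   1.603]
wrist [0.152 0.662 0.373]
{'clock': 0.15, 'joints': array([-1.34008764,  0.47758137,  0.02236014,  1.55617967, -0.01150312,
        1.10929883, -0.08310413]), 'qvel': array([ 0.00123913, -0.00313343,  0.00037695, -0.00331421,  0.00124294,
        0.00104166, -0.00018281]), 'tau': array([ 2.37114109e-03, -5.96923006e+01,  1.60994913e+00, -2.81491774e+01,
        1.26241407e-02,  6.50536836e-03, -2.94407425e-05]), 'tcp_pos': array([0.22421195, 0.63621387, 0.23058753]), 'orientation': array([-5.29634160e-01, -3.09649190e+00,  2.09293665e-03]), 'contact_force': array([ 0.97198791,  0.50039796, -0.40105931]), 'moment': array([-0.0500727 , -0.02426733, -0.00084178]), 'grip_width': 0.08578985239648983}
0.0187
```

View pics/scene0.png

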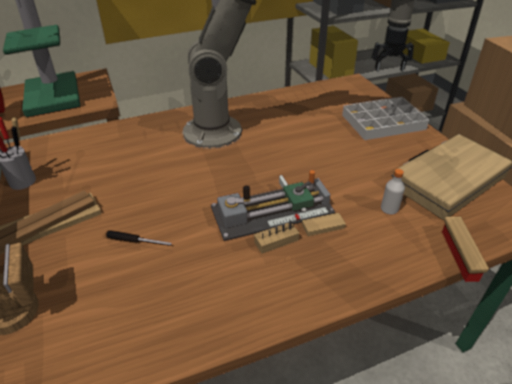

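View pics/top0.png

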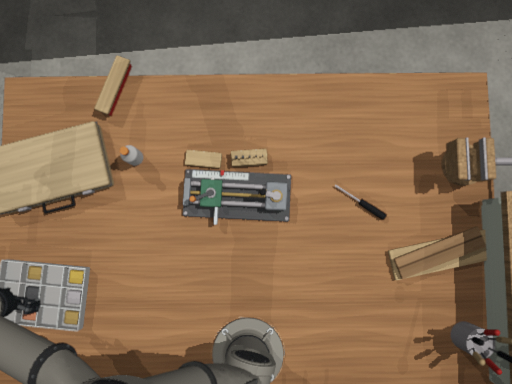

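View pics/wrist0.png

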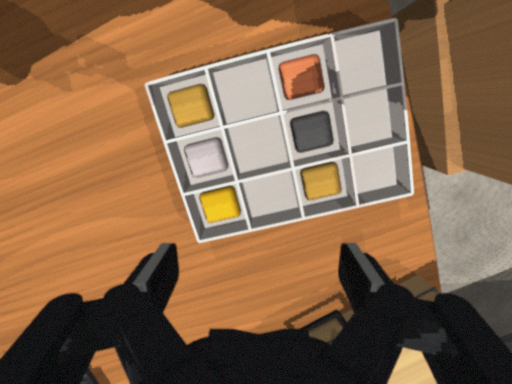

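The top view shows the plate around pixels (183-292, 168-221), with the gearbox at right and the carriage at left. I'll enlarge it.

```bash
python3 - <<'E'
from h import *
f=load('top0');cv2.imwrite('pics/topz.png',cv2.resize(f['img'][140:235,170:305,::-1],None,fx=5.9,fy=5.9,interpolation=cv2.INTER_CUBIC))
s=load('scene0');cv2.imwrite('pics/scz.png',cv2.resize(s['img'][160:260,200:360,::-1],None,fx=5,fy=5,interpolation=cv2.INTER_CUBIC))
E
```

```text
(no output)
```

View pics/topz.png

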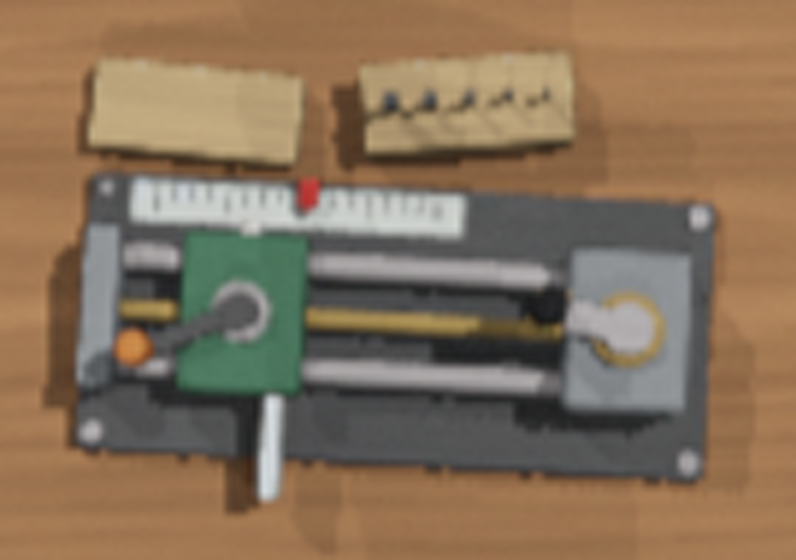

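View pics/scz.png

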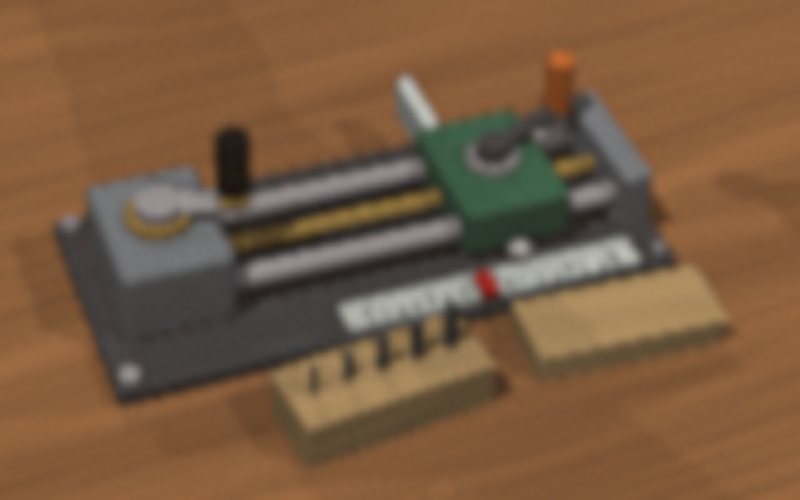

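```bash
python3 - <<'E'
from h import *
f=load('top0')
def px(u,v): return 170+(u+.5)/5.9-.5, 140+(v+.5)/5.9-.5
for n,u,v,z in [('TL',95,178,.014),('TR',715,203,.014),('BR',700,480,.014),('BL',72,448,.014),('handle',547,305,.126),('axis',630,328,.08),('knob',133,347,.103),('pivot',238,311,.065),('flag',306,212,.026),('pointer',251,229,.022)]:
    print(n,onz(f,*px(u,v),z).round(4))
# scene triangulation for handle & knob
s=load('scene0')
def ps(u,v): return 200+(u+.5)/5-.5,160+(v+.5)/5-.5
for n,u,v,z in [('handle',232,136,.126),('knob',561,60,.103),('flag',487,283,.022),('pointer',518,246,.022)]:
    print(n,onz(s,*ps(u,v),z).round(4))
E
```

```text
TL [0.6132 0.2056 0.014 ]
TR [ 0.595  -0.1507  0.014 ]
BR [ 0.4365 -0.1393  0.014 ]
BL [0.4583 0.2183 0.014 ]
handle [ 0.5283 -0.0512  0.126 ]
axis [ 0.5189 -0.0975  0.08  ]
knob [0.5097 0.1721 0.103 ]
pivot [0.5316 0.1188 0.065 ]
flag [0.5909 0.0834 0.026 ]
pointer [0.5819 0.1152 0.022 ]
handle [ 0.5272 -0.0541  0.126 ]
knob [0.5091 0.1716 0.103 ]
flag [0.5976 0.0818 0.022 ]
pointer [0.575  0.1143 0.022 ]
```

```bash
cat >> h.py <<'E'
from scipy.spatial.transform import Rotation as Ro
AX=np.array([.5185,-.0966]); 
def tool(P,yaw=None,o=None):
    o=o or r.get_obs(); R=Ro.from_rotvec(o['orientation']).as_matrix()
    d=R.T@(np.array(P)-o['tcp_pos'])*1000
    y0=np.degrees(np.arctan2(R[1,0],R[0,0])); t=0 if yaw is None else -(yaw-y0)
    return d.round(1), round((t+180)%360-180,1)
E
python3 - <<'E'
from h import *
o=r.get_obs();R=Ro.from_rotvec(o['orientation']).as_matrix();print(R.round(4))
print(tool([.5278,-.0525,.2],86.8)) # y' dir yaw=90-3.2
E
```

```text
[[-9.432e-01  3.324e-01 -4.000e-04]
 [ 3.324e-01  9.432e-01 -1.300e-03]
 [-1.000e-04 -1.300e-03 -1.000e+00]]
(array([-515.2, -548.6,   31.4]), np.float64(73.8))
```

Request:
{"method": "send_rows", "body": {"moves": [-36,-38,0,9.2,-73,-77,0,18.4,-109,-115,0,27.6,-145,-154,0,36.8,-181,-192,0,46,-217,-231,0,55.2,-253,-269,0,64.5,-290,-308,0,73.8], "hand": 0.3}}

```text
clock: 1.15
tcp_pos: [0.3958, 0.2482, 0.2313]
orientation: [-2.288, -2.152, -0.0]
contact_force: [0.4, 0.3, -0.4]
grip_width: 0.0595
```

```bash
python3 - <<'E'
from h import *
print(tool([.5278,-.0525,.2],86.8),r.get_obs()['tcp_pos'],r.get_obs()['grip_width'])
E
```

```text
(array([-292.1,  150.1,   31.2]), np.float64(-0.3)) [0.39583956 0.24817501 0.23132765] 0.05954250590770516
```

Request:
{"method": "send_rows", "body": {"moves": [-50,25,0,0,-100,50,0,0,-150,77,5,0,-200,103,12,0,-250,128,20,0,-280,144,28,0,-292,150,31,0,-292,150,31,0]}}

```text
clock: 2.15
tcp_pos: [0.5286, -0.0503, 0.2]
orientation: [-2.284, -2.157, 0.001]
contact_force: [-0.4, 0.7, -0.2]
grip_width: 0.0598
```

```bash
python3 - <<'E'
from h import *
save('wrist','w1.png'); o=r.get_obs(); print(tool([.5278,-.0525,.2],86.8),o['tcp_pos'],o['grip_width'])
E
```

```text
(array([-3.3, -0.6,  0.1]), np.float64(0.0)) [ 0.52855709 -0.04920776  0.20013656] 0.059776974615914816
```

View pics/w1.png

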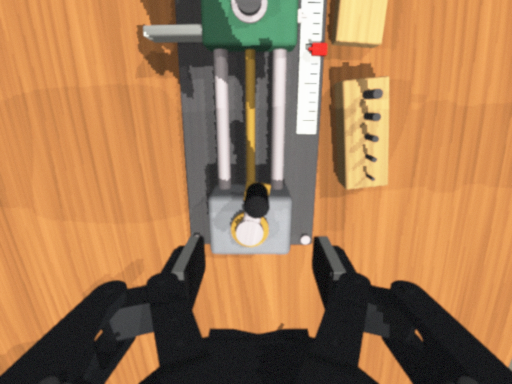

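The wrist view shows the crank hub at (249,232), the handle's top at about (256,206), the flag tip at (309,49) and the pointer near (299,16). Next I refine the handle and axis positions.

```bash
python3 - <<'E'
from h import *
f=load('w1'); im=f['img']
cv2.imwrite('pics/w1z.png',np.hstack([cv2.resize(im[170:260,200:300,::-1],None,fx=4,fy=4,interpolation=cv2.INTER_CUBIC)[:360,:400],cv2.resize(im[0:90,250:350,::-1],None,fx=4,fy=4,interpolation=cv2.INTER_CUBIC)]))
E
```

```text
(no output)
```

View pics/w1z.png

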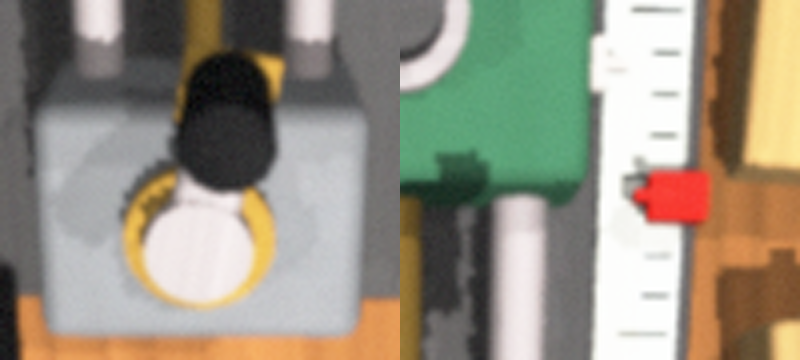

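```bash
python3 - <<'E'
from h import *
f=load('w1')
print('handle',onz(f,256,205.6,.126)); 
for z in(.08,.085):print('hub',onz(f,250.2,233.4,z))
print('gearbox corners',[onz(f,200+u/4,170+v/4,.068).round(4) for u,v in((48,104),(352,104),(350,335),(46,335))])
a=onz(f,304.2,15.5,.022);b=onz(f,308,49,.022);yp=np.array([np.sin(.056),np.cos(.056)])
print('ptr',a,'flag',b,'dy',(a-b)[:2]@yp)
t=load('top0'); 
print('proj handle in top',proj(t,onz(f,256,205.6,.126)))
E
```

```text
handle [ 0.52617233 -0.0519986   0.126     ]
hub [ 0.51691451 -0.09904143  0.08      ]
hub [ 0.51721839 -0.09664322  0.085     ]
gearbox corners [array([ 0.4794, -0.06  ,  0.068 ]), array([ 0.5582, -0.0644,  0.068 ]), array([ 0.556 , -0.1321,  0.068 ]), array([ 0.4714, -0.1274,  0.068 ])]
ptr [0.58452839 0.11381495 0.022     ] flag [0.58794343 0.08168332 0.022     ] dy 0.03189011183958606
proj handle in top [262.56538044 191.96590529]
```

```bash
python3 - <<'E'
from h import *
o=r.get_obs();R=Ro.from_rotvec(o['orientation']).as_matrix();print(R.round(4),o['tcp_pos'],o['qvel'].round(4))
print(tool([.5265,-.0525,.0875]))
E
```

```text
[[ 5.550e-02  9.985e-01 -8.000e-04]
 [ 9.985e-01 -5.550e-02  5.000e-04]
 [ 5.000e-04 -8.000e-04 -1.000e+00]] [ 0.52855709 -0.04920776  0.20013656] [-0.0185 -0.012  -0.0102  0.0039 -0.0003  0.001   0.0007]
(array([ -3.5,  -1.8, 112.6]), 0)
```

Request:
{"method": "send_rows", "body": {"moves": [-1,-1,20,0,-1,-1,40,0,-1,-1,50,0,-1,-1,50,0,-1,-1,50,0], "hand": 0.42}}

```text
clock: 2.82
tcp_pos: [0.5283, -0.0507, 0.151]
orientation: [2.282, 2.159, 0.001]
contact_force: [-0.5, -0.3, 0.1]
grip_width: 0.0495
```

```bash
python3 - <<'E'
from h import *
o=r.get_obs();print(o['tcp_pos'],o['qvel'].round(4),o['grip_width'])
print(tool([.5265,-.0525,.0875]))
E
```

```text
[ 0.5282737  -0.05071833  0.15096636] [ 0.0021 -0.0045  0.0049 -0.0031 -0.0027 -0.0022  0.0023] 0.04952505750013974
(array([-1.9, -1.7, 63.5]), 0)
```

Request:
{"method": "send_rows", "body": {"moves": [-2,-1.7,15,0,-2,-1.7,35,0,-2,-1.7,52,0,-2,-1.7,61,0,-2,-1.7,63,0,-2,-1.7,63,0]}}

```text
clock: 3.58
tcp_pos: [0.5263, -0.0531, 0.0875]
orientation: [2.283, 2.158, 0.0]
contact_force: [0.5, -0.2, 0.4]
grip_width: 0.0495
```

```bash
python3 - <<'E'
from h import *
save('wrist','w2.png')
o=r.get_obs();print(o['tcp_pos'],o['qvel'].round(4),o['grip_width'],o['contact_force'])
print(tool([.5265,-.0525,.0875]))
E
```

```text
[ 0.52640539 -0.05312612  0.08767795] [-0.0022 -0.0054  0.0009 -0.0015 -0.0002  0.0005  0.0001] 0.04953913521016998 [ 0.64218882 -0.56163087 -0.26494336]
(array([0.6, 0.1, 0.2]), 0)
```

View pics/w2.png

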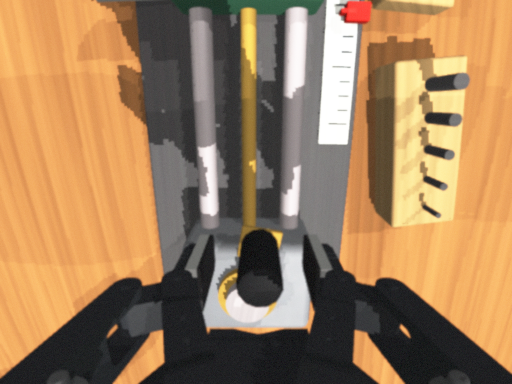

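The handle stands centred between the fingers, with its top around (259,285) and the flag visible at (343,11). I'm closing at 20 N.

Request:
{"method": "send_rows", "body": {"moves": [0,0,0,0,0,0,0,0,0,0,0,0,0,0,0,0], "hand": 1, "newtons": 25}}

```text
clock: 4.12
tcp_pos: [0.5264, -0.0529, 0.0877]
orientation: [2.282, 2.158, 0.001]
contact_force: [0.3, 1.0, 5.7]
grip_width: 0.0213
```

```bash
cat >> h.py <<'E'
A2=np.array([.517,-.0965])
def rows(step,n=8,start=None,o=None,lead=0):
    """circle rows in tool axes from current angle; step rad CCW world"""
    o=o or r.get_obs(); R=Ro.from_rotvec(o['orientation']).as_matrix()
    p=o['tcp_pos'][:2]; v=p-A2; a0=np.arctan2(v[1],v[0])
    print('ang',a0.round(3),'rad mm',(np.hypot(*v)*1000).round(2),'F',o['contact_force'].round(2),'w',o['grip_width'],'t',o['clock'])
    out=[]
    for k in range(1,n+1):
        a=a0+step*k; q=A2+.045*np.array([np.cos(a),np.sin(a)])
        d=R.T@np.append(q-p,0)*1000; out+=[round(float(d[0]),1),round(float(d[1]),1),0,0]
    print(out)
E
python3 - <<'E'
from h import *
rows(-.12); rows(-.2)
print(r.get_obs()['tcp_pos'])
E
```

```text
ang 1.359 rad mm 44.59 F [0.31 0.96 5.72] w 0.021284250477648 t 4.125
[-0.8, 5.3, 0, 0, -2.5, 10.4, 0, 0, -4.9, 15.3, 0, 0, -7.9, 19.8, 0, 0, -11.3, 23.9, 0, 0, -15.2, 27.6, 0, 0, -19.6, 30.8, 0, 0, -24.3, 33.5, 0, 0]
ang 1.359 rad mm 44.59 F [0.31 0.96 5.72] w 0.021284250477648 t 4.125
[-1.9, 8.8, 0, 0, -5.8, 16.8, 0, 0, -11.3, 23.9, 0, 0, -18.1, 29.8, 0, 0, -25.9, 34.3, 0, 0, -34.5, 37.0, 0, 0, -43.4, 38.1, 0, 0, -52.3, 37.3, 0, 0]
[ 0.52638472 -0.05290708  0.08765378]
```

Request:
{"method": "send_rows", "body": {"moves": [-0.8,5.3,0,0,-2.5,10.4,0,0,-4.9,15.3,0,0,-7.9,19.8,0,0,-11.3,23.9,0,0,-15.2,27.6,0,0,-19.6,30.8,0,0,-24.3,33.5,0,0]}}

```text
clock: 5.12
tcp_pos: [0.558, -0.0784, 0.0876]
orientation: [-2.281, -2.158, -0.001]
contact_force: [-1.8, 2.6, 7.2]
grip_width: 0.0216
```

```bash
python3 - <<'E'
from h import *
rows(-.2)
E
```

```text
ang 0.416 rad mm 44.8 F [-1.84  2.64  7.19] w 0.021647177108499168 t 5.125
[-8.3, 3.4, 0, 0, -17.1, 5.0, 0, 0, -26.1, 4.7, 0, 0, -34.9, 2.7, 0, 0, -43.0, -1.1, 0, 0, -50.3, -6.4, 0, 0, -56.4, -13.0, 0, 0, -61.0, -20.7, 0, 0]
```

Request:
{"method": "send_rows", "body": {"moves": [-8.3,3.4,0,0,-17.1,5.0,0,0,-26.1,4.7,0,0,-34.9,2.7,0,0,-43.0,-1.1,0,0,-50.3,-6.4,0,0,-56.4,-13.0,0,0,-61.0,-20.7,0,0]}}

```text
clock: 6.12
tcp_pos: [0.5345, -0.1388, 0.0876]
orientation: [2.282, 2.158, 0.002]
contact_force: [2.0, 2.2, 5.6]
grip_width: 0.0214
```

```bash
python3 - <<'E'
from h import *
rows(-.2)
E
```

```text
ang -1.178 rad mm 45.74 F [2.   2.22 5.59] w 0.021436879176907796 t 6.125
[-2.4, -8.8, 0, 0, -3.7, -17.7, 0, 0, -3.3, -26.6, 0, 0, -1.0, -35.3, 0, 0, 2.9, -43.4, 0, 0, 8.3, -50.6, 0, 0, 15.1, -56.5, 0, 0, 22.9, -60.9, 0, 0]
```

Request:
{"method": "send_rows", "body": {"moves": [-2.4,-8.8,0,0,-3.7,-17.7,0,0,-3.3,-26.6,0,0,-1.0,-35.3,0,0,2.9,-43.4,0,0,8.3,-50.6,0,0,15.1,-56.5,0,0,22.9,-60.9,0,0]}}

```text
clock: 7.12
tcp_pos: [0.4743, -0.1136, 0.0876]
orientation: [2.282, 2.156, -0.0]
contact_force: [3.4, -2.8, 5.9]
grip_width: 0.021
```

```bash
python3 - <<'E'
from h import *
save('wrist','w3.png')
rows(-.2)
E
```

```text
ang -2.788 rad mm 45.92 F [ 2.51 -0.87  8.35] w 0.021093788475409977 t 7.175
[8.9, -1.9, 0, 0, 17.9, -2.9, 0, 0, 26.8, -2.1, 0, 0, 35.4, 0.5, 0, 0, 43.3, 4.7, 0, 0, 50.3, 10.4, 0, 0, 55.9, 17.4, 0, 0, 60.1, 25.4, 0, 0]
```

View pics/w3.png

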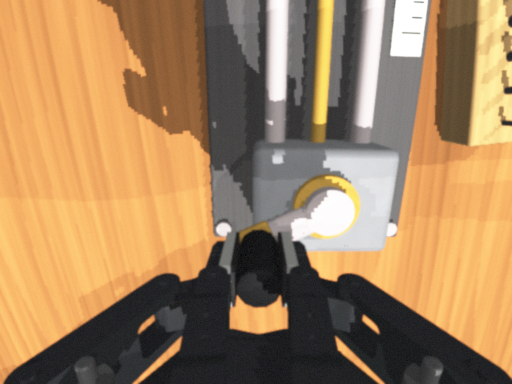

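The grip holds and the crank arm is at about (285,220). The flag is out of view here, so I keep winding.

Request:
{"method": "send_rows", "body": {"moves": [8.9,-1.9,0,0,17.9,-2.9,0,0,26.8,-2.1,0,0,35.4,0.5,0,0,43.3,4.7,0,0,50.3,10.4,0,0,55.9,17.4,0,0,60.1,25.4,0,0]}}

```text
clock: 8.18
tcp_pos: [0.5009, -0.0546, 0.0873]
orientation: [-2.282, -2.156, 0.005]
contact_force: [-3.5, -1.0, 14.3]
grip_width: 0.0215
```

```bash
python3 - <<'E'
from h import *
save('wrist','w4.png')
rows(-.2)
E
```

```text
ang 1.902 rad mm 44.93 F [-2.7  -0.33 11.67] w 0.021457632370036294 t 8.225
[2.6, 8.6, 0, 0, 3.4, 17.5, 0, 0, 2.4, 26.5, 0, 0, -0.4, 35.0, 0, 0, -4.8, 42.8, 0, 0, -10.6, 49.6, 0, 0, -17.8, 55.1, 0, 0, -25.8, 59.1, 0, 0]
```

View pics/w4.png

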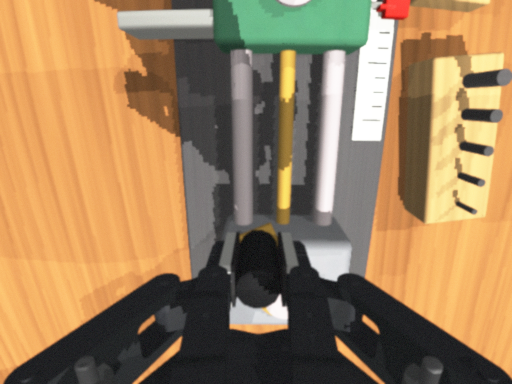

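Request:
{"method": "send_rows", "body": {"moves": [2.6,8.6,-0.5,0,3.4,17.5,-0.5,0,2.4,26.5,-0.5,0,-0.4,35.0,-0.5,0,-4.8,42.8,-0.5,0,-10.6,49.6,-0.5,0,-17.8,55.1,-0.5,0,-25.8,59.1,-0.5,0]}}

```text
clock: 9.22
tcp_pos: [0.5592, -0.0823, 0.0875]
orientation: [-2.28, -2.157, 0.002]
contact_force: [-0.3, 4.0, 8.5]
grip_width: 0.0215
```

```bash
python3 - <<'E'
from h import *
f=save('wrist','w5.png');save('top','t5.png')
t=load('top5') if 0 else load('t5')
cv2.imwrite('pics/t5z.png',np.vstack([cv2.resize(t['img'][160:200,180:280,::-1],None,fx=8,fy=8,interpolation=cv2.INTER_CUBIC)]))
rows(-.15)
E
```

```text
ang 0.294 rad mm 44.44 F [1.11 0.42 5.85] w 0.021523274296772185 t 9.325
[-6.3, 2.4, 0, 0, -13.0, 3.2, 0, 0, -19.7, 3.0, 0, 0, -26.4, 1.9, 0, 0, -32.8, -0.3, 0, 0, -38.8, -3.4, 0, 0, -44.2, -7.3, 0, 0, -49.1, -12.0, 0, 0]
```

View pics/w5.png

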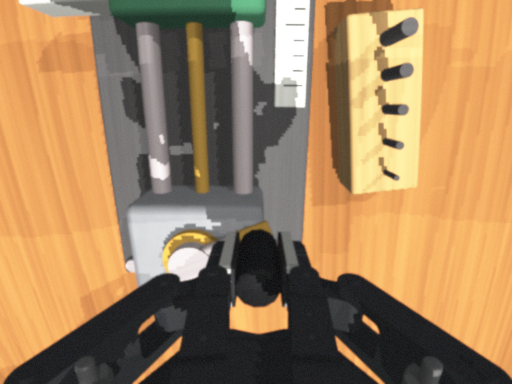

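View pics/t5z.png

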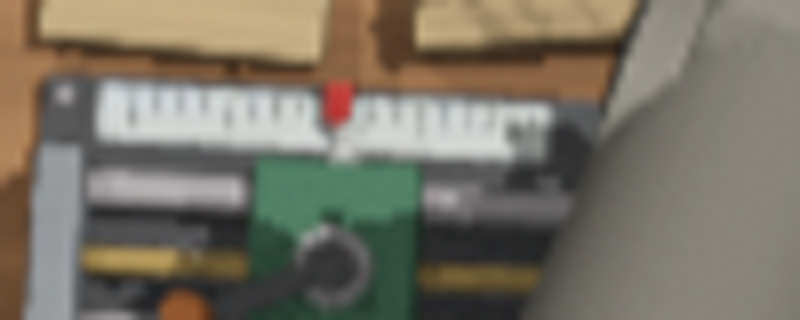

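Request:
{"method": "send_rows", "body": {"moves": [-6.3,2.4,0,0,-13.0,3.2,0,0,-19.7,3.0,0,0,-26.4,1.9,0,0,-32.8,-0.3,0,0,-38.8,-3.4,0,0,-44.2,-7.3,0,0,-49.1,-12.0,0,0]}}

```text
clock: 10.32
tcp_pos: [0.5456, -0.1314, 0.0877]
orientation: [-2.282, -2.158, -0.0]
contact_force: [3.2, 1.7, 4.4]
grip_width: 0.0212
```

```bash
python3 - <<'E'
from h import *
rows(-.12,6)
E
```

```text
ang -0.883 rad mm 45.1 F [3.2  1.71 4.43] w 0.02120195446162671 t 10.325
[-3.3, -4.3, 0, 0, -6.2, -8.8, 0, 0, -8.5, -13.7, 0, 0, -10.2, -18.8, 0, 0, -11.3, -24.1, 0, 0, -11.8, -29.5, 0, 0]
```

Request:
{"method": "send_rows", "body": {"moves": [-3.3,-4.3,0,0,-6.2,-8.8,0,0,-8.5,-13.7,0,0,-10.2,-18.8,0,0,-11.3,-24.1,0,0,-11.8,-29.5,0,0,-11.8,-29.5,0,0]}}

```text
clock: 11.2
tcp_pos: [0.5148, -0.1418, 0.0877]
orientation: [-2.283, -2.157, 0.002]
contact_force: [-0.7, -0.3, 4.9]
grip_width: 0.0216
```

```bash
python3 - <<'E'
from h import *
t=save('top','t6.png')
cv2.imwrite('pics/t6z.png',np.vstack([cv2.resize(t['img'][160:200,180:280,::-1],None,fx=8,fy=8,interpolation=cv2.INTER_CUBIC)]))
rows(.15)
E
```

```text
ang -1.619 rad mm 45.35 F [0.14 0.07 4.99] w 0.021190623860640793 t 11.25
[0.9, 6.7, 0, 0, 2.5, 13.3, 0, 0, 5.0, 19.5, 0, 0, 8.4, 25.3, 0, 0, 12.7, 30.6, 0, 0, 17.7, 35.1, 0, 0, 23.3, 38.8, 0, 0, 29.4, 41.7, 0, 0]
```

View pics/t6z.png

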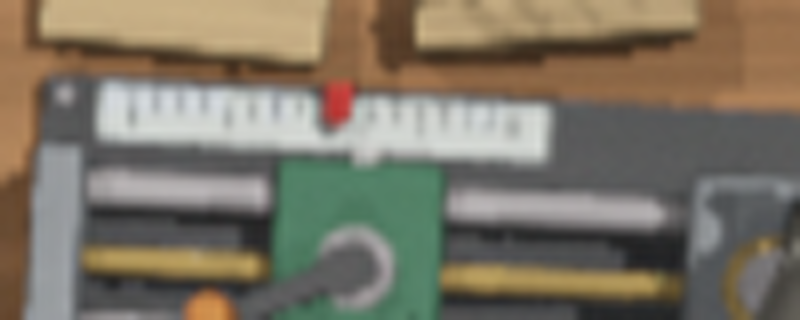

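The pointer at (368,150) is well past the flag at (336,118), about 10 mm towards the gearbox. Now I wind back counter-clockwise.

Request:
{"method": "send_rows", "body": {"moves": [0.9,6.7,0,0,2.5,13.3,0,0,5.0,19.5,0,0,8.4,25.3,0,0,12.7,30.6,0,0,17.7,35.1,0,0,23.3,38.8,0,0,29.4,41.7,0,0]}}

```text
clock: 12.25
tcp_pos: [0.5577, -0.1158, 0.0876]
orientation: [-2.283, -2.156, 0.005]
contact_force: [-2.0, -2.3, 6.3]
grip_width: 0.021
```

```bash
python3 - <<'E'
from h import *
rows(.15)
E
```

```text
ang -0.443 rad mm 45.02 F [-1.99 -2.34  6.3 ] w 0.0210244348186097 t 12.25
[6.4, 2.0, 0, 0, 13.1, 3.1, 0, 0, 19.8, 3.2, 0, 0, 26.5, 2.3, 0, 0, 33.0, 0.3, 0, 0, 39.1, -2.5, 0, 0, 44.7, -6.3, 0, 0, 49.7, -10.8, 0, 0]
```

Request:
{"method": "send_rows", "body": {"moves": [6.4,2.0,0,0,13.1,3.1,0,0,19.8,3.2,0,0,26.5,2.3,0,0,33.0,0.3,0,0,39.1,-2.5,0,0,44.7,-6.3,0,0,49.7,-10.8,0,0]}}

```text
clock: 13.25
tcp_pos: [0.5502, -0.0656, 0.0876]
orientation: [2.284, 2.157, -0.003]
contact_force: [-1.3, -5.5, 3.7]
grip_width: 0.0215
```

```bash
python3 - <<'E'
from h import *
save('wrist','w7.png')
t=save('top','t7.png')
cv2.imwrite('pics/t7z.png',np.vstack([cv2.resize(t['img'][160:200,180:280,::-1],None,fx=8,fy=8,interpolation=cv2.INTER_CUBIC)]))
rows(.05)
E
```

```text
ang 0.771 rad mm 45.37 F [-3.03 -4.12  6.82] w 0.021418762910281906 t 13.35
[1.2, -1.9, 0, 0, 2.6, -3.7, 0, 0, 3.9, -5.5, 0, 0, 5.1, -7.4, 0, 0, 6.2, -9.4, 0, 0, 7.3, -11.4, 0, 0, 8.2, -13.5, 0, 0, 9.0, -15.6, 0, 0]
```

View pics/w7.png

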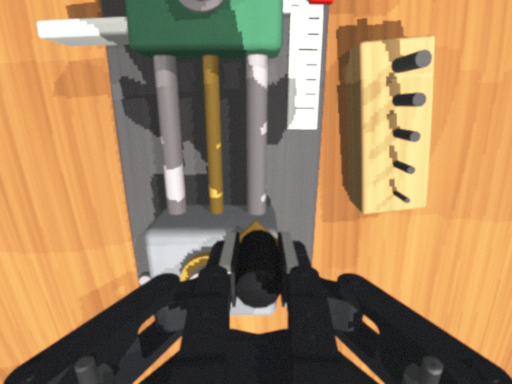

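View pics/t7z.png

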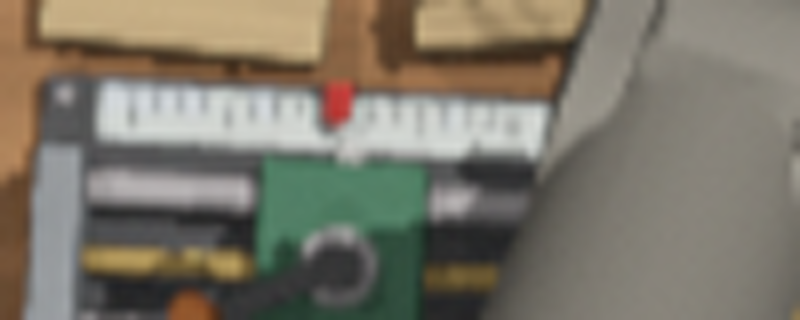

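Request:
{"method": "send_rows", "body": {"moves": [1.2,-1.9,0,0,2.6,-3.7,0,0,3.9,-5.5,0,0,5.1,-7.4,0,0,6.2,-9.4,0,0,7.3,-11.4,0,0,7.3,-11.4,0,0]}}

```text
clock: 14.22
tcp_pos: [0.5397, -0.0573, 0.0876]
orientation: [2.283, 2.157, -0.002]
contact_force: [-0.0, -5.3, 2.9]
grip_width: 0.0212
```

```bash
python3 - <<'E'
from h import *
f=save('wrist','w8.png')
cv2.imwrite('pics/w8z.png',cv2.resize(f['img'][0:50,270:350,::-1],None,fx=10,fy=10,interpolation=cv2.INTER_CUBIC))
t=save('top','t8.png')
cv2.imwrite('pics/t8z.png',np.vstack([cv2.resize(t['img'][160:200,200:260,::-1],None,fx=13,fy=13,interpolation=cv2.INTER_CUBIC)]))
rows(.05)
E
```

```text
ang 1.047 rad mm 45.32 F [-0.31 -5.18  3.48] w 0.0214206694765955 t 14.325
[0.7, -2.2, 0, 0, 1.5, -4.3, 0, 0, 2.3, -6.4, 0, 0, 2.9, -8.5, 0, 0, 3.5, -10.7, 0, 0, 3.9, -12.9, 0, 0, 4.2, -15.1, 0, 0, 4.4, -17.4, 0, 0]
```

View pics/w8z.png

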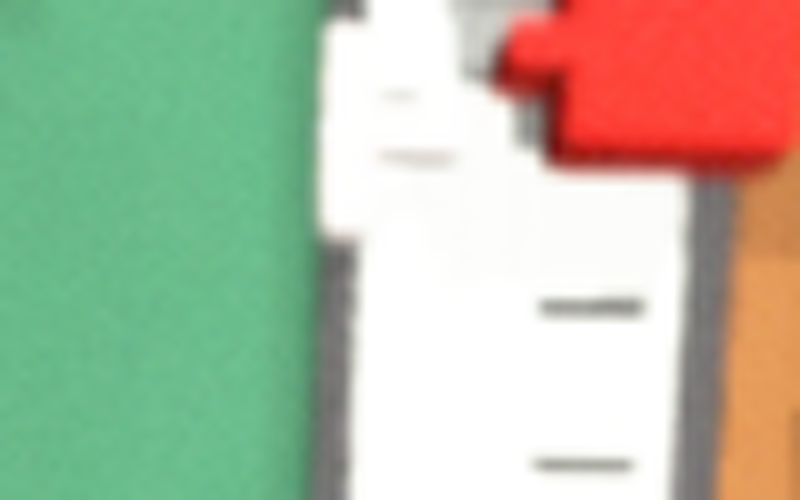

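View pics/t8z.png

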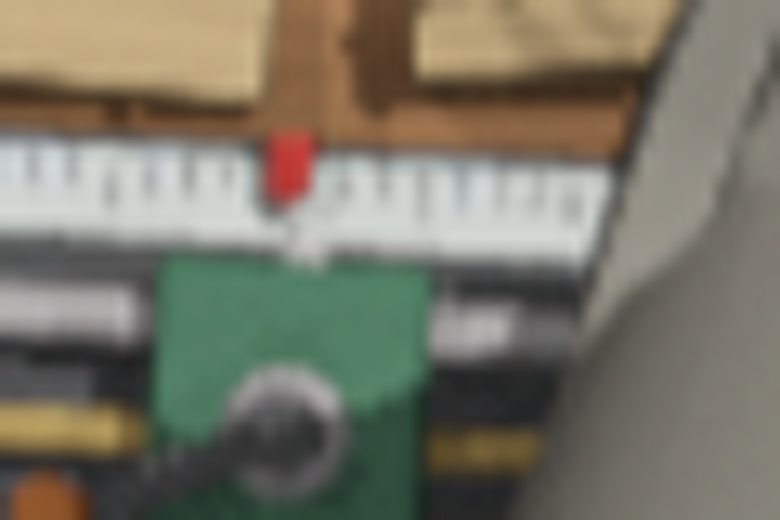

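```bash
python3 - <<'E'
from h import *
f=load('w8'); z=lambda u,v:(270+(u+.5)/10-.5,(v+.5)/10-.5)
yp=np.array([np.sin(.056),np.cos(.056)])
g=lambda u,v,h:onz(f,*z(u,v),h)
F=g(510,58,.022);P=g(440,126,.022)
print(F,P,(P-F)[:2]@yp*1000)
print('base',(g(330,20,.022)-F)[:2]@yp*1000,(g(330,240,.022)-F)[:2]@yp*1000)
a,b=g(590,307,.015),g(585,464,.015);print('tick',(a-b)[:2]@yp*1000, a,b)
print('corner flag', (g(565,20,.022)-F)[:2]@yp*1000,(g(560,160,.026)-F)[:2]@yp*1000)
im=f['img'][0:26,295:330].astype(int)
print(im.min(2)[:,5:25])
E
```

```text
[0.58834695 0.081923   0.022     ] [0.58365712 0.07803086 0.022     ] -4.148523745913403
base 2.127416754676256 -11.146082597142208
tick 10.130117010449126 [0.595348   0.06809997 0.015     ] [0.59502888 0.05797184 0.015     ]
corner flag 2.326861079007906 -7.218461687361595
[[ 95  92  91 104 112 117 178 249 254 255 255 255 255 254 235 200 190 182
  180 180]
 [ 96  93 101 134 146 134 181 249 254 255 255 255 255 254 244 214 202 193
  194 195]
 [ 97 101 148 202 223 213 227 252 255 255 255 255 255 254 253 228 204 197
  200 195]
 [ 96 111 183 240 252 252 253 254 255 255 255 255 255 255 254 235 203 198
  198 181]
 [ 93 110 190 245 254 254 254 254 255 255 255 255 255 255 254 237 207 199
  189 151]
 [ 96 113 191 246 254 254 254 255 255 255 255 255 255 255 254 238 206 195
  181 116]
 [ 97 118 196 247 254 254 254 254 255 255 255 255 255 255 254 237 192 183
  163  91]
 [ 97 124 206 250 254 254 254 254 254 255 255 254 255 255 254 240 196 168
  137  75]
 [ 96 127 210 250 254 254 254 253 251 251 251 252 254 255 254 250 230 213
  175 106]
 [ 95 128 209 250 254 254 254 251 239 233 231 240 253 254 25
[... 685 characters left out ...]
 250 251
  251 252]
 [ 98 149 231 253 254 254 254 254 253 253 252 251 250 251 251 251 251 251
  251 252]
 [100 148 230 253 254 254 254 253 252 252 252 250 250 251 251 251 251 251
  251 252]
 [101 146 228 253 254 254 254 253 252 252 252 252 251 251 251 251 251 251
  252 252]
 [ 98 144 225 252 253 253 253 252 252 253 253 253 252 252 252 251 251 251
  251 251]
 [ 98 132 201 240 245 246 249 251 253 254 255 254 253 252 251 251 251 251
  252 251]
 [ 96 116 160 193 202 215 235 250 254 255 255 254 253 252 251 251 251 251
  251 252]
 [ 91  92 120 135 146 173 229 251 254 255 255 254 253 252 252 251 251 251
  251 252]
 [ 90  87  96 110 113 160 233 253 254 255 255 254 254 254 253 252 251 251
  252 252]]
```

```bash
python3 - <<'E'
from h import *
rows(.075)
E
```

```text
ang 1.047 rad mm 45.32 F [-0.31 -5.18  3.48] w 0.0214206694765955 t 14.325
[1.1, -3.2, 0, 0, 2.3, -6.4, 0, 0, 3.2, -9.6, 0, 0, 3.9, -12.9, 0, 0, 4.4, -16.3, 0, 0, 4.5, -19.6, 0, 0, 4.5, -23.0, 0, 0, 4.1, -26.4, 0, 0]
```

Request:
{"method": "send_rows", "body": {"moves": [1.1,-3.2,0,0,2.3,-6.4,0,0,3.2,-9.6,0,0,3.9,-12.9,0,0,4.4,-16.3,0,0,4.5,-19.6,0,0,4.5,-23.0,0,0,4.5,-23.0,0,0]}}

```text
clock: 15.32
tcp_pos: [0.5177, -0.0511, 0.0877]
orientation: [2.282, 2.157, -0.0]
contact_force: [1.3, -4.9, 1.2]
grip_width: 0.0213
```

```bash
python3 - <<'E'
from h import *
f=save('wrist','w9.png')
cv2.imwrite('pics/w9z.png',cv2.resize(f['img'][0:50,300:380,::-1],None,fx=10,fy=10,interpolation=cv2.INTER_CUBIC))
rows(.03)
E
```

```text
ang 1.556 rad mm 45.46 F [ 2.02 -3.64  0.79] w 0.02143885072706887 t 15.375
[-0.5, -1.3, 0, 0, -0.7, -2.7, 0, 0, -0.8, -4.0, 0, 0, -1.0, -5.3, 0, 0, -1.2, -6.7, 0, 0, -1.5, -8.0, 0, 0, -1.8, -9.3, 0, 0, -2.2, -10.6, 0, 0]
```

View pics/w9z.png

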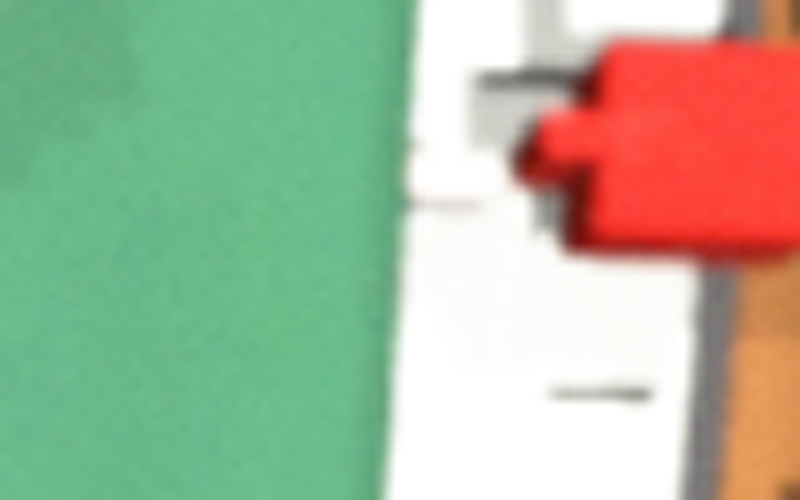

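```bash
python3 - <<'E'
from h import *
f=load('w9')
c=f['img'][0:40,330:380,::-1].astype(float)
e=np.clip((c-215)/40,0,1)**2*255
cv2.imwrite('pics/w9e.png',np.vstack([cv2.resize(x.astype(np.uint8),None,fx=14,fy=7.4*2 if 0 else 14,interpolation=cv2.INTER_CUBIC) for x in (e,)]))
E
```

```text
(no output)
```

View pics/w9e.png

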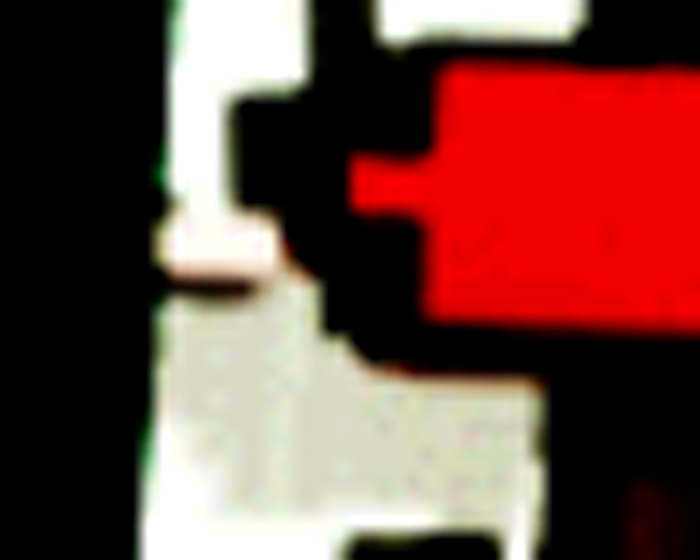

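```bash
python3 - <<'E'
from h import *
f=load('w9'); z=lambda u,v:(330+(u+.5)/14-.5,(v+.5)/14-.5)
yp=np.array([np.sin(.056),np.cos(.056)])
for h in (.022,.026):
  g=lambda u,v:onz(f,*z(u,v),h)[:2]@yp*1000
  print(h,'ptr low',g(215,271),'flag low',g(370,212),'flag up',g(370,158),'ptr up',g(200,213), 'body',g(440,65),g(430,320))
im=f['img']
print(im[8:26,341:351].min(2)); print('red',im[6:26,352:366,1])
E
```

```text
0.022 ptr low 111.86831057225133 flag low 114.59434496952161 flag up 116.93595130980434 ptr up 114.37746639664131 body 121.02825798827082 109.94383036275731
0.026 ptr low 110.7820942317653 flag low 113.45574544923933 flag up 115.75235573736 ptr up 113.24303439137222 body 119.76602509682047 108.89459462417753
[[195 253 255 255 254 234 195 153 138 133]
 [199 253 255 255 254 234 204 183 182 179]
 [212 253 255 255 254 234 204 198 197 196]
 [221 253 255 255 254 236 206 199 199 201]
 [229 253 255 255 254 237 209 198 200 199]
 [218 251 254 254 254 239 209 203 199 197]
 [199 240 253 254 254 243 222 217 211 188]
 [222 247 253 254 254 251 246 243 231 186]
 [238 253 254 254 254 254 254 253 247 198]
 [242 254 254 254 254 254 254 254 251 222]
 [238 252 253 253 253 253 253 253 251 232]
 [212 238 242 242 243 244 246 248 248 243]
 [186 218 220 218 218 220 224 238 246 249]
 [225 243 240 235 233 234 239 244 249 250]
 [241 251 249 247 247 247 249 249 251 251]
 [240 250 250 249 250 250 250 250 250 250]
 [239 249 250 250 250 250 250 250 251 251]
 [240 250 250 250 251 251 250 250 251 251]]
red [[190 167 1
[... 469 characters left out ...]
8  44  60  68  65  66  73  67  73  80  75  73  72]
 [ 41  21  34  49  53  50  51  54  61  69  76  79  76  72]
 [ 40  27  33  33  38  32  32  38  53  64  70  70  70  68]
 [ 60  42  34  29  28  25  25  35  57  66  67  70  65  67]
 [133  86  72  63  35  22  24  34  56  68  68  67  70  68]
 [218 150 111  97  61  26  22  35  53  65  70  69  68  67]
 [245 186 144 125  75  31  25  35  48  67  63  68  65  67]
 [248 196 151 126  70  24  34  43  52  63  62  64  61  66]
 [249 203 168 135  70  28  23  39  49  51  52  56  56  59]
 [249 227 222 166  78  26  21  29  34  44  42  43  44  43]
 [251 248 245 207 109  47  35  36  41  37  37  38  34  33]
 [252 252 251 241 185 144 133 118 109 105 102 106  98 101]]
```

```bash
python3 - <<'E'
from h import *
rows(.06,7)
E
```

```text
ang 1.556 rad mm 45.46 F [ 2.02 -3.64  0.79] w 0.02143885072706887 t 15.375
[-0.7, -2.7, 0, 0, -1.0, -5.3, 0, 0, -1.5, -8.0, 0, 0, -2.2, -10.6, 0, 0, -3.0, -13.2, 0, 0, -4.0, -15.7, 0, 0, -5.1, -18.2, 0, 0]
```

Request:
{"method": "send_rows", "body": {"moves": [-0.4,-2.7,0,0,-0.8,-5.3,0,0,-1.4,-8.0,0,0,-2.1,-10.6,0,0,-3.0,-13.2,0,0,-4.0,-15.7,0,0,-5.1,-18.2,0,0,-5.1,-18.2,0,0]}}

```text
clock: 16.38
tcp_pos: [0.4999, -0.0544, 0.0878]
orientation: [2.282, 2.158, 0.002]
contact_force: [4.0, -3.0, -0.9]
grip_width: 0.0215
```

```bash
python3 - <<'E'
from h import *
f=save('wrist','w10.png')
c=f['img'][0:40,340:390,::-1].astype(float)
e=np.clip((c-215)/40,0,1)**2*255
cv2.imwrite('pics/w10e.png',cv2.resize(e.astype(np.uint8),None,fx=14,fy=14,interpolation=cv2.INTER_CUBIC))
rows(.03)
E
```

```text
ang 1.957 rad mm 45.48 F [ 3.91 -3.44 -0.24] w 0.021675434231626402 t 16.425
[-1.0, -1.0, 0, 0, -1.7, -2.2, 0, 0, -2.3, -3.4, 0, 0, -3.0, -4.5, 0, 0, -3.8, -5.7, 0, 0, -4.5, -6.8, 0, 0, -5.3, -7.8, 0, 0, -6.2, -8.9, 0, 0]
```

View pics/w10e.png

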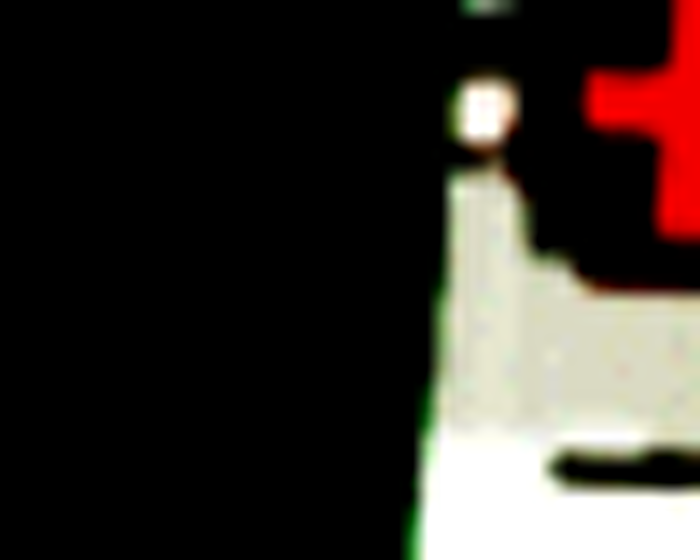

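View pics/w10.png

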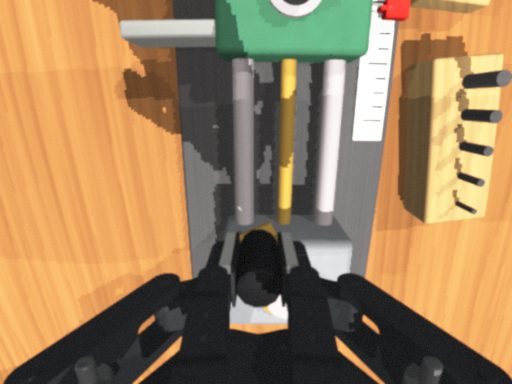

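```bash
python3 - <<'E'
from h import *
f=load('w10'); z=lambda u,v:(340+(u+.5)/14-.5,(v+.5)/14-.5)
yp=np.array([np.sin(.056),np.cos(.056)])
g=lambda u,v:onz(f,*z(u,v),.026)[:2]@yp*1000
print('ptr',g(490,80),g(490,145),'flag',g(610,72),g(610,130))
print(f['img'][0:16,372:380].min(2)); print(f['img'][0:16,380:392,0])
E
```

```text
ptr 115.25335517988799 112.49318334728179 flag 115.7697088265079 113.30524371598862
[[166 233 241 236 229 189 159 153]
 [139 171 168 153 141 116  94  95]
 [136 153 142 133 129 116 106 100]
 [148 179 191 188 187 178 166 162]
 [160 195 207 206 206 204 195 187]
 [188 224 230 230 220 204 187 174]
 [222 249 251 250 238 202 160 129]
 [233 253 254 253 245 192 120  77]
 [234 253 254 253 239 159  79  39]
 [230 252 253 250 221 120  46  22]
 [198 228 232 229 187 100  31  20]
 [192 210 222 229 200 112  42  31]
 [234 238 240 241 219 142  81  65]
 [247 250 249 249 242 205 140 112]
 [246 250 250 250 249 230 166 139]
 [245 250 250 251 249 235 173 144]]
[[161 161 163 161 149 128 135 206 248 254 254 254]
 [100 102 107 115 117 112 140 211 249 254 254 254]
 [100 100  94  93  96 107 144 220 250 254 254 254]
 [168 169 160 121 106 111 154 224 251 254 254 254]
 [200 208 218 193 177 175 195 236 252 254 254 254]
 [191 224 247 247 245 244 247 251 254 254 254 254]
 [163 230 252 253 253 253 254 254 254 254 255 255]
 [153 233 253 254 254 254 254 254 254 254 254 255]
 [145 226 250 253 253 253 253 254 254 254 254 254]
 [140 194 228 236 236 239 246 252 254 254 254 254]
 [151 168 177 178 170 173 217 248 254 254 254 254]
 [159 155 151 132 118 133 205 248 253 254 254 254]
 [154 137 120 107 104 133 216 250 253 254 254 254]
 [139 127 110 101 101 138 222 251 254 254 254 254]
 [141 125 107  96 102 147 227 252 254 254 254 254]
 [140 125 108  99 106 156 229 252 253 254 254 254]]
```

Request:
{"method": "send_rows", "body": {"moves": [-0.6,-1.1,0,0,-1.2,-2.2,0,0,-1.8,-3.3,0,0,-1.8,-3.3,0,0]}}

```text
clock: 16.92
tcp_pos: [0.4964, -0.0559, 0.0879]
orientation: [2.282, 2.158, 0.001]
contact_force: [6.0, -1.8, -1.0]
grip_width: 0.0214
```

Request:
{"method": "send_rows", "body": {"moves": [0,0,0,0,0,0,0,0,0,0,0,0], "hand": 0.42}}

```text
clock: 17.3
tcp_pos: [0.4949, -0.056, 0.0875]
orientation: [-2.282, -2.158, 0.001]
contact_force: [-0.7, -0.1, 0.5]
grip_width: 0.0499
```

```bash
python3 - <<'E'
from h import *
save('wrist','w11.png')
rows(.03,1); print(tool([.51,-.04,.16],86.8), tool([.58,.02,.20],86.8))
E
```

```text
ang 2.066 rad mm 45.97 F [ 0.84  0.01 -0.3 ] w 0.04939394060760511 t 17.35
[-1.5, -0.6, 0, 0]
(array([ 16.9,  13.9, -72.4]), np.float64(-0.0)) (array([  80.7,   80.4, -112.5]), np.float64(-0.0))
```

View pics/w11.png

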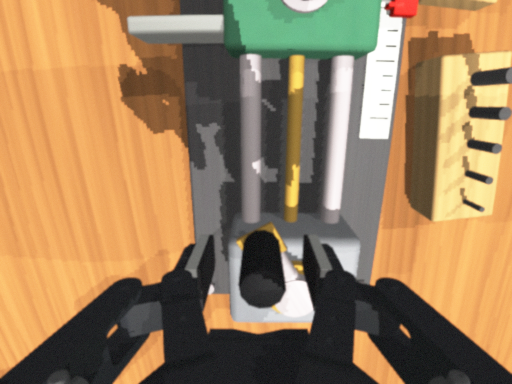

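Request:
{"method": "send_rows", "body": {"moves": [0,0,-15,0,0,0,-40,0,0,0,-60,0,25,25,-75,0,55,55,-80,0,80,78,-80,0,85,80,-80,0,85,80,-80,0]}}

```text
clock: 18.35
tcp_pos: [0.5798, 0.0237, 0.1681]
orientation: [-2.283, -2.158, 0.001]
contact_force: [-0.6, -0.6, 0.3]
grip_width: 0.0495
```

```bash
python3 - <<'E'
from h import *
f=save('wrist','w12.png'); print(r.get_obs()['tcp_pos'])
E
```

```text
[0.57952418 0.02302568 0.1680867 ]
```

View pics/w12.png

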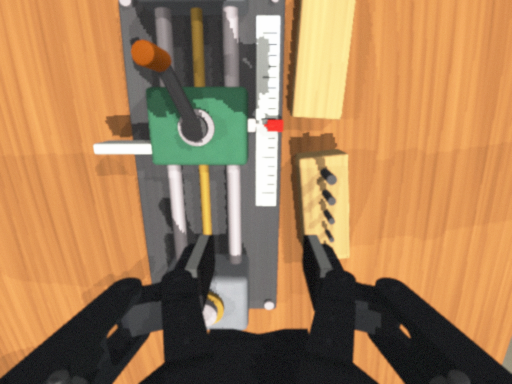

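```bash
python3 - <<'E'
from h import *
f=load('w12')
c=f['img'][105:145,240:295,::-1]
e=np.clip((c.astype(float)-190)/65,0,1)**2*255
cv2.imwrite('pics/w12z.png',np.hstack([cv2.resize(x.astype(np.uint8),None,fx=7,fy=14,interpolation=cv2.INTER_CUBIC) for x in (c,e)]))
for y in range(118,134): print(y,f['img'][y,246:270].min(1) if 0 else f['img'][y,246:270,1], )
E
```

```text
118 [119 102 118 140 147 148 148 143 136 145 224 252 254 253 249 220 187 171
 155 123 115 108  98  93]
119 [124 129 182 225 233 234 234 230 218 181 210 247 251 251 245 198 150 142
 141 137 129 100  64  46]
120 [128 151 222 249 251 251 251 251 245 211 177 199 220 239 245 222 181 164
 166 159 142 106  67  50]
121 [126 156 229 251 253 253 253 252 248 220 163 169 190 233 250 243 199 170
 167 154 126  88  59  58]
122 [124 156 226 251 253 253 253 253 249 225 168 171 191 236 251 247 204 169
 159 138 114  76  58  59]
123 [127 156 229 251 253 253 253 253 251 237 207 206 216 238 251 246 203 161
 141 122 100  74  59  60]
124 [130 161 229 252 253 253 254 254 253 251 245 244 245 248 250 247 221 172
 122  90  72  58  56  62]
125 [128 159 230 251 253 254 254 254 253 252 251 251 252 252 252 251 244 216
 128  78  65  60  62  64]
126 [130 158 230 252 253 254 254 253 253 249 246 252 253 253 252 251 248 230
 174 131  96  67  61  68]
127 [132 157 229 251 253 253 253 253 250 236 235 250 253 252 250 250 249 242
 229 199 136  84  61  63]
128 [128 162 230 251 253 253 253 252 249 229 229 249 251 251 249 250 249 248
 246 234 181 112  69  58]
129 [131 159 227 251 252 253 253 252 246 221 223 246 249 249 249 249 249 249
 249 246 221 146  80  61]
130 [132 156 221 247 250 250 250 248 239 211 220 246 249 249 249 249 249 249
 250 248 231 166 108  91]
131 [127 140 188 221 225 225 227 222 203 181 217 245 250 250 249 249 249 249
 250 249 239 210 181 178]
132 [122 109 124 140 147 144 150 143 133 147 217 249 252 251 249 249 249 250
 250 250 247 246 243 242]
133 [120  94  93  97 104 111 112 104 106 143 226 252 254 253 251 250 249 250
 250 250 250 250 249 249]
```

View pics/w12z.png

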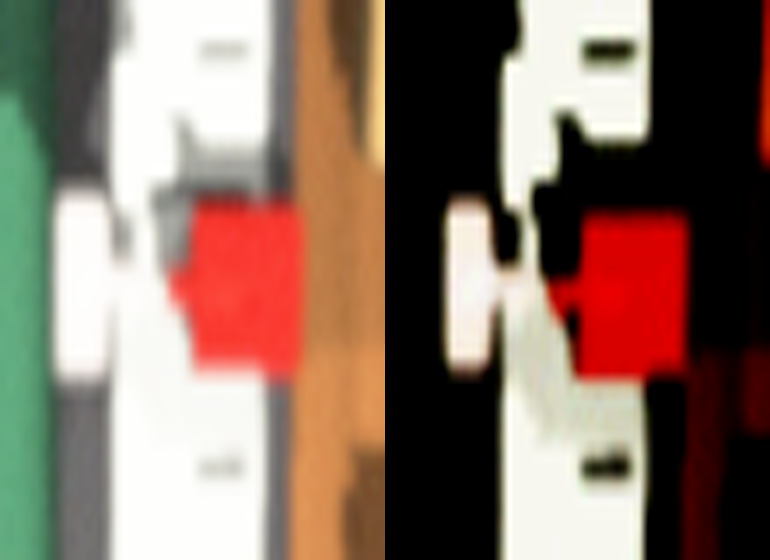

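```bash
python3 - <<'E'
from h import *
f=load('w12'); im=f['img'].astype(float)
yp=np.array([np.sin(.056),np.cos(.056)])
red=im[:,:,0]-im[:,:,1]
# flag over scale columns / tip
for c in (268,270,272,274,276): print(c,red[116:136,c].round().astype(int))
print('tip',[ (c,(red[120:130,c]*np.arange(120,130)).sum()/red[120:130,c].sum()) for c in (264,265,266)]); print(red[118:132,262:268].astype(int))
def edge(p,lo,hi,th):
    out=[]
    for i in range(lo,hi):
        if (p[i]-th)*(p[i+1]-th)<0: out.append(i+(th-p[i])/(p[i+1]-p[i]))
    return out
pe=[edge(im[:,c,1],112,138,178) for c in (249,250,251,252)];print(pe)
for c in (270,272,274): 
    e=edge(red[:,c],112,138,105); print('flag',c,e)
Y=lambda c,v,h:onz(f,c,v,h)[:2]@yp*1000
p=np.mean(pe,0)
for h in(.022,.026): print('ptr',Y(250.5,p[0],h),Y(250.5,p[1],h),'flag',[Y(272,v,h) for v in edge(red[:,272],112,138,105)])
E
```

```text
268 [ -1  -1   8  81 155 179 182 184 190 188 188 185 176 166 138  66   6   0
  -1  -1]
270 [  1   1  13 109 182 191 193 192 186 188 186 189 191 189 160  70   7   0
  -1  -1]
272 [  2  -1  17 109 184 193 190 194 189 185 181 186 191 190 160  72   7   0
   0   0]
274 [  1  -1  14 105 186 193 194 193 191 186 190 191 190 189 160  73   7   0
  -1   0]
276 [ -2   0  12  86 177 193 189 190 190 188 197 195 190 189 164  85  12   1
   0   0]
tip [(264, np.float64(124.92088607594937)), (265, np.float64(124.9673469387755)), (266, np.float64(124.85952712100139))]
[[ -1   0  -2   0   2   3]
 [ -1  -2  -2   1   7  35]
 [ -2   0   0   1  17  80]
 [  0   0  -1   2  25 110]
 [  0   1   3   5  30 119]
 [  3  11  25  38  61 134]
 [  4  31  86 120 140 170]
 [  3  24 111 165 179 187]
 [  2  17  71 115 147 178]
 [  0   6  18  39  82 142]
 [  0   1   3   5  27 108]
 [  0   0   0   0  11  84]
 [  0   0   0   0   8  68]
 [  0   0  -1   0   5  30]]
[[np.float64(118.44705882352942), np.float64(131.53086419753086)], [np.float64(118.36046511627907), np.float64(131.60256410256412)], [np.float64(118.34883720930233), np.float64(131.58024691358025)], [np.float64(118.34883720930233), np.float64(131.63636363636363)]]
flag 270 [np.float64(118.95833333333333), np.float64(130.61111111111111)]
flag 272 [np.float64(118.95652173913044), np.float64(130.625)]
flag 274 [np.float64(130.632183908046)]
ptr 121.17552849422934 108.07996344290127 flag [np.float64(120.61185031230737), np.float64(109.0499058962377)]
ptr 121.34580520291013 108.43174475191402 flag [np.float64(120.78993960354755), np.float64(109.3882437977573)]
```

The pointer base spans rows 118.4-131.6 and the flag rows 119.0-130.6, so they are level within about 0.2 mm. Next is the lock lever.

```bash
python3 - <<'E'
from h import *
f=load('w12'); im=f['img'].astype(int)
c=f['img'][30:150,110:230,::-1]
cv2.imwrite('pics/w12k.png',cv2.resize(c,None,fx=5,fy=5,interpolation=cv2.INTER_CUBIC))
t=save('top','t12.png');cv2.imwrite('pics/t12z.png',cv2.resize(t['img'][160:220,180:250,::-1],None,fx=10,fy=10,interpolation=cv2.INTER_CUBIC))
E
```

```text
(no output)
```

View pics/w12k.png

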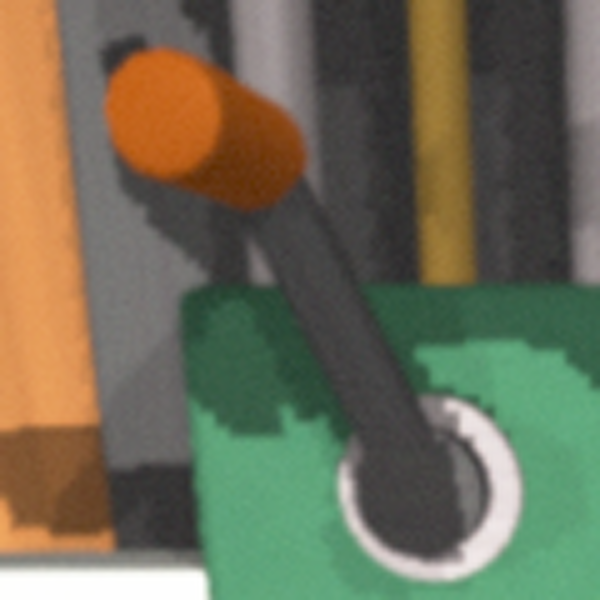

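View pics/t12z.png

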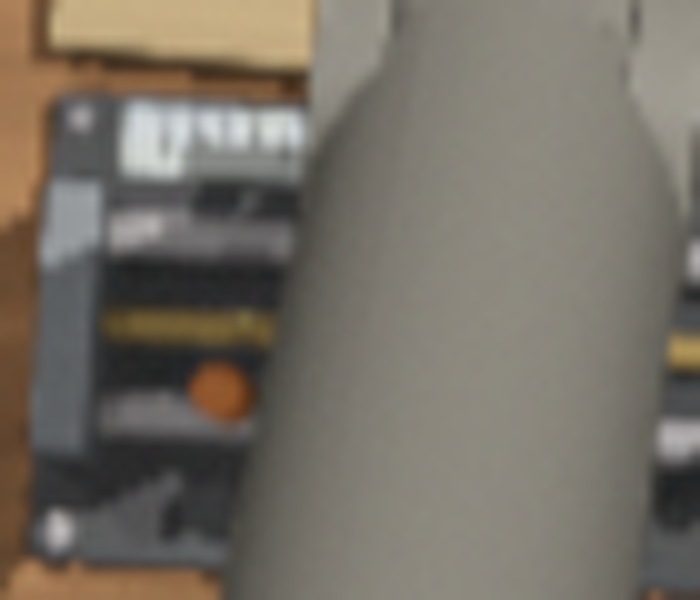

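```bash
python3 - <<'E'
from h import *
f=load('w12');t=load('t12')
k=onz(f,110+163.5/5-.4,30+114.5/5-.4,.103); k2=onz(t,180+22.1-.45,160+39.2-.45,.103)
print('knob',k,k2)
p=onz(f,110+430/5-.4,30+488/5-.4,.0575);print('pivot ring',p)
a=.056; xp=np.array([np.cos(a),-np.sin(a)]);yp=np.array([np.sin(a),np.cos(a)])
C=np.array([.5258,.0335])
for q in(k,k2,p): print((q[:2]-C)@xp,(q[:2]-C)@yp)
d=(k-p)[:2]; print(np.hypot(*d),'lock ang',.5+np.arctan2(d@xp,d@yp))
print(np.array([.0,0]), C+.0484*yp)
E
```

```text
knob [0.50603529 0.14132588 0.103     ] [0.50831525 0.14173884 0.103     ]
pivot ring [0.52686611 0.08584491 0.0575    ]
-0.02576882186513982 0.10655060439349116
-0.023515548860299926 0.10709053135653332
-0.001865344556506165 0.05232252284569265
0.05926264469123066 lock ang 0.08482711238073815
[0. 0.] [0.52850898 0.08182413]
```

```bash
python3 - <<'E'
from h import *
print(tool([.507,.1415,.135],110.3), r.get_obs()['qvel'].round(3))
E
```

```text
(array([114.4, -79.2,  33.1]), np.float64(-23.6)) [ 0.006 -0.001  0.     0.003 -0.005 -0.002 -0.   ]
```

Request:
{"method": "send_rows", "body": {"moves": [30,-20,0,-6,60,-42,0,-12,90,-62,5,-18,110,-76,15,-23.6,114,-79,28,-23.6,114,-79,33,-23.6,114,-79,33,-23.6], "hand": 0.58, "newtons": 40}}

```text
clock: 19.32
tcp_pos: [0.5082, 0.1406, 0.1345]
orientation: [1.797, 2.576, -0.002]
contact_force: [-0.5, -0.6, 0.1]
grip_width: 0.0359
```

```bash
python3 - <<'E'
from h import *
f=save('wrist','w13.png'); o=r.get_obs(); print(o['tcp_pos'],o['grip_width'],tool([.507,.1415,.135],110.3))
E
```

```text
[0.50843867 0.14083302 0.13478354] 0.035837196487503296 (array([ 1.1, -1.1, -0.2]), np.float64(-0.1))
```

View pics/w13.png

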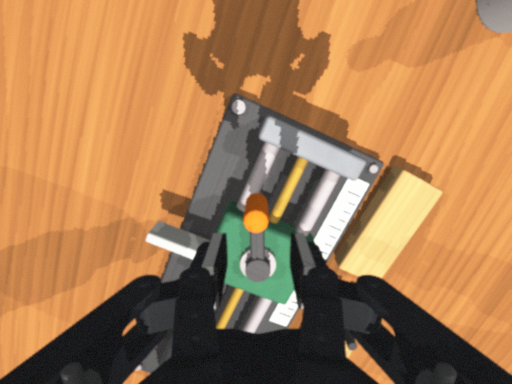

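```bash
python3 - <<'E'
from h import *
f=load('w13'); im=f['img'].astype(int)
m=((im[:,:,0]>215)&(im[:,:,1]>90)&(im[:,:,1]<150)&(im[:,:,2]<70)).astype(np.uint8); m[:190]=0;m[245:]=0;m[:,:235]=0;m[:,280:]=0
ys,xs=np.nonzero(m);print(xs.mean(),ys.mean(),len(xs),xs.min(),xs.max(),ys.min(),ys.max())
k=onz(f,xs.mean(),ys.mean(),.103);print('knob',k, 'pivot',onz(f,258,264,.0575))
print(tool([k[0],k[1],.07],110.3))
E
```

```text
256.45238095238096 215.33333333333334 42 244 267 210 231
knob [0.50446305 0.14652957 0.103     ] pivot [0.528022   0.08512393 0.0575    ]
(array([ 6.8, -1.8, 64.8]), np.float64(-0.1))
```

```bash
python3 - <<'E'
from h import *
f=load('w13'); cv2.imwrite('pics/w13z.png',cv2.resize(f['img'][180:290,200:310,::-1],None,fx=5,fy=5,interpolation=cv2.INTER_CUBIC))
E
```

```text
(no output)
```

View pics/w13z.png

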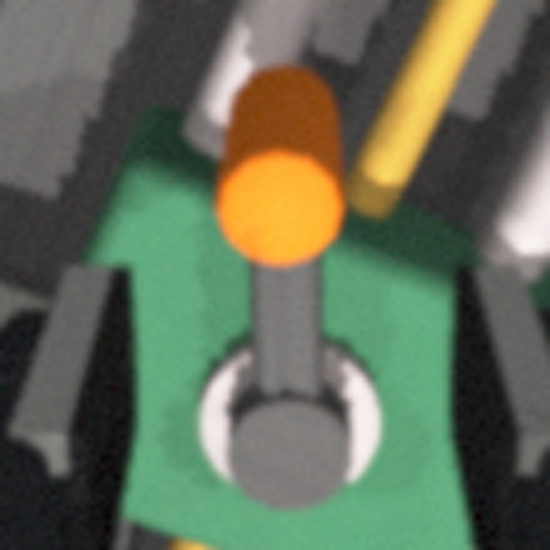

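```bash
python3 - <<'E'
from h import *
f=load('w13')
k=onz(f,200+281/5-.4,180+208/5-.4,.103);print('knob',k)
for h in (.0575,): print('pivot',onz(f,200+291/5-.4,180+425/5-.4,h))
print('lever hub top',onz(f,200+290/5-.4,180+455/5-.4,.072))
print(tool([k[0],k[1],.07],110.3))
E
```

```text
knob [0.50551651 0.1423605  0.103     ]
pivot [0.52806716 0.08447747 0.0575    ]
lever hub top [0.52684923 0.08742667 0.072     ]
(array([ 2.5, -2.2, 64.8]), np.float64(-0.1))
```

Request:
{"method": "send_rows", "body": {"moves": [2,-2,15,0,2,-2,35,0,2,-2,52,0,2,-2,62,0,2,-2,65,0,2,-2,65,0]}}

```text
clock: 20.12
tcp_pos: [0.5055, 0.1434, 0.0699]
orientation: [1.793, 2.579, 0.0]
contact_force: [0.1, -0.4, 0.4]
grip_width: 0.0361
```

```bash
python3 - <<'E'
from h import *
f=save('wrist','w14.png'); o=r.get_obs(); print(o['tcp_pos'],o['contact_force'])
E
```

```text
[0.50565426 0.14355125 0.07014143] [-0.26258107  0.28105974 -0.21788626]
```

View pics/w14.png

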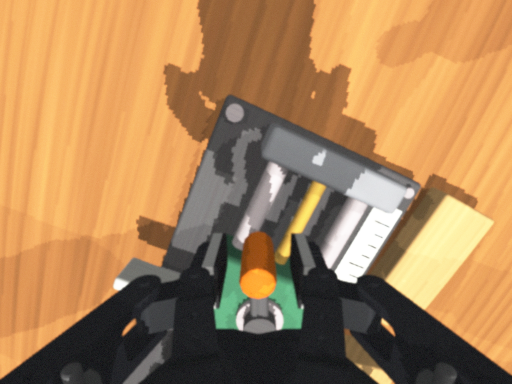

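```bash
cat >> h.py <<'E'
a=.056; XP=np.array([np.cos(a),-np.sin(a)]);YP=np.array([np.sin(a),np.cos(a)]); PV=np.array([.5275,.086])
def lk(L,lead):
    s=L-.5; return PV+.060*(np.sin(s)*XP+np.cos(s)*YP)+lead*(np.cos(s)*XP-np.sin(s)*YP), 86.8-np.degrees(s)
def lrows(seq,z=.07):
    o=r.get_obs(); out=[]
    for L,ld in seq:
        p,y=lk(L,ld); d,t=tool([p[0],p[1],z],y,o); out+=[float(d[0]),float(d[1]),0,float(t)]
    R=Ro.from_rotvec(o['orientation']).as_matrix(); v=o['tcp_pos'][:2]-PV
    print('lock of tcp',.5+np.arctan2(v@XP,v@YP),np.hypot(*v),'F tool',(R.T@o['contact_force']).round(2),'t',o['clock'],o['grip_width']); print(out)
E
python3 - <<'E'
from h import *
lrows([(.09,.004),(.09,.008),(.14,.009),(.22,.009),(.3,.009),(.39,.009),(.48,.009),(.55,.009)])
E
```

```text
lock of tcp 0.08121344535452957 0.0615579595187675 F tool [ 0.35 -0.15  0.22] t 20.175 0.035791092261539946
[-1.6, 4.5, 0, 0.1, -1.6, 8.5, 0, 0.1, -2.1, 12.5, 0, 3.0, -3.3, 17.2, 0, 7.5, -4.8, 21.8, 0, 12.1, -6.9, 26.9, 0, 17.3, -9.5, 31.7, 0, 22.4, -11.8, 35.2, 0, 26.4]
```

Request:
{"method": "send_rows", "body": {"moves": [-1.6,4.5,0,0,-1.6,8.5,0,0,-2.1,12.5,0,3.0,-3.3,17.2,0,7.5,-4.8,21.8,0,12.1,-6.9,26.9,0,17.3,-9.5,31.7,0,22.4,-11.8,35.2,0,26.4]}}

```text
clock: 21.18
tcp_pos: [0.5414, 0.1448, 0.0697]
orientation: [-2.336, -2.098, 0.003]
contact_force: [-3.7, 0.9, 2.7]
grip_width: 0.0354
```

```bash
python3 - <<'E'
from h import *
lrows([(.6,.009),(.66,.009),(.72,.009),(.78,.009),(.83,.009),(.87,.009),(.9,.009),(.92,.009)])
E
```

```text
lock of tcp 0.6757367990848013 0.060417205598076486 F tool [ 0.48 -3.75 -2.73] t 21.175 0.035381026989533944
[-0.5, 4.4, 0, 2.8, -1.3, 8.0, 0, 6.2, -2.3, 11.4, 0, 9.7, -3.6, 14.9, 0, 13.1, -4.7, 17.7, 0, 16.0, -5.8, 19.8, 0, 18.3, -6.6, 21.5, 0, 20.0, -7.2, 22.5, 0, 21.1]
```

Request:
{"method": "send_rows", "body": {"moves": [-0.5,4.4,0,2.8,-1.3,8.0,0,6.2,-2.3,11.4,0,9.7,-3.6,14.9,0,13.1,-4.7,17.7,0,16.0,-5.6,19.3,0,18.3,-6.2,20.6,0,20.0,-6.5,21.2,0,20.5]}}

```text
clock: 22.18
tcp_pos: [0.5627, 0.1359, 0.0697]
orientation: [2.672, 1.652, -0.0]
contact_force: [-3.6, 0.2, 1.6]
grip_width: 0.0358
```

```bash
python3 - <<'E'
from h import *
lrows([(.92,.009),(.94,.009),(.96,.009),(.98,.009),(1,.009),(1.02,.009)])
E
```

```text
lock of tcp 1.058515412145027 0.06110793890795479 F tool [-1.4  -3.29 -1.64] t 22.175 0.035782473898480535
[-0.5, 0.6, 0, 0.7, -0.7, 1.8, 0, 1.9, -1.0, 2.9, 0, 3.0, -1.2, 4.1, 0, 4.2, -1.5, 5.3, 0, 5.3, -1.8, 6.5, 0, 6.4]
```

Request:
{"method": "send_rows", "body": {"moves": [-0.3,0.8,0,1,-0.5,1.6,0,2,-0.8,2.4,0,2.8,-1.0,3.0,0,3.2,-1.0,3.0,0,3.2]}}

```text
clock: 22.8
tcp_pos: [0.5652, 0.134, 0.0698]
orientation: [-2.717, -1.578, -0.001]
contact_force: [-1.9, 1.6, 0.8]
grip_width: 0.0358
```

```bash
python3 - <<'E'
from h import *
lrows([(1,.009),(1.02,.009)])
E
```

```text
lock of tcp 1.1093463156737977 0.061015437489527174 F tool [ 0.49 -2.45 -0.77] t 22.8 0.03578372754938314
[-0.7, 2.3, 0, 2.1, -1.0, 3.5, 0, 3.3]
```

Request:
{"method": "send_rows", "body": {"moves": [-0.2,0.6,0,0.6,-0.4,1.2,0,1.2,-0.5,1.6,0,1.6,-0.5,1.6,0,1.6]}}

```text
clock: 23.3
tcp_pos: [0.5664, 0.1329, 0.0698]
orientation: [-2.738, -1.54, -0.001]
contact_force: [-2.5, 3.6, 0.4]
grip_width: 0.0356
```

```bash
python3 - <<'E'
from h import *
lrows([(1,.009),(1.02,.009)])
E
```

```text
lock of tcp 1.1356468999092644 0.06091514346947106 F tool [ 1.83 -4.   -0.41] t 23.3 0.035627888418903145
[-0.4, 0.8, 0, 0.5, -0.6, 2.0, 0, 1.7]
```

Request:
{"method": "send_rows", "body": {"moves": [-0.1,0.4,0,0.3,-0.2,0.8,0,0.5,-0.2,0.8,0,0.5]}}

```text
clock: 23.68
tcp_pos: [0.567, 0.1325, 0.0698]
orientation: [-2.745, -1.528, -0.001]
contact_force: [-2.4, 4.3, -1.0]
grip_width: 0.036
```

Request:
{"method": "send_rows", "body": {"moves": [-0.1,0.4,0,0,-0.2,0.8,0,0,-0.2,0.8,0,0]}}

```text
clock: 24.05
tcp_pos: [0.5676, 0.1319, 0.0699]
orientation: [-2.745, -1.528, -0.001]
contact_force: [-1.1, 4.8, -1.0]
grip_width: 0.0359
```

```bash
python3 - <<'E'
from h import *
lrows([(1,.009),(1.02,.009)])
E
```

```text
lock of tcp 1.1617217059002785 0.060961877489750994 F tool [ 3.43 -3.48  0.99] t 24.05 0.035944325185850425
[-0.2, -0.8, 0, 0.0, -0.4, 0.4, 0, 1.2]
```

Request:
{"method": "send_rows", "body": {"moves": [0.1,0.4,0,0,0.2,0.8,0,0,0.2,0.8,0,0]}}

```text
clock: 24.42
tcp_pos: [0.5679, 0.1318, 0.0698]
orientation: [-2.744, -1.528, 0.0]
contact_force: [-3.3, 5.0, 0.5]
grip_width: 0.0363
```

Request:
{"method": "send_rows", "body": {"moves": [0.1,0.4,0,0,0.2,0.8,0,0,0.2,0.8,0,0]}}

```text
clock: 24.8
tcp_pos: [0.5679, 0.1319, 0.0697]
orientation: [-2.743, -1.527, 0.002]
contact_force: [-5.4, 5.7, 3.2]
grip_width: 0.0366
```

```bash
python3 - <<'E'
from h import *
lrows([(1,.009),(1.02,.009)]); save('wrist','w15.png')
E
```

```text
lock of tcp 1.1660509775447188 0.061115528702277135 F tool [ 2.03 -7.59 -3.19] t 24.8 0.03661470142919824
[-0.3, -1.1, 0, 0.1, -0.5, 0.1, 0, 1.2]
```

View pics/w15.png

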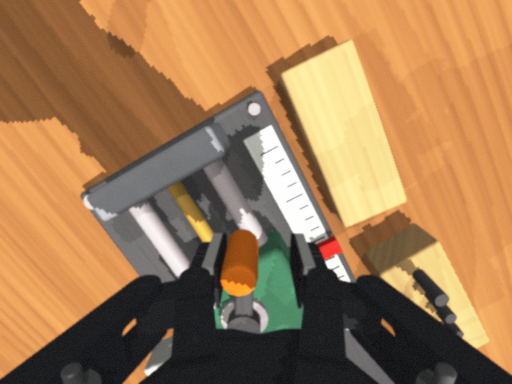

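The left pad now bears on the post at (238,265) and the force is climbing at the stop. I'm raising it step by step.

Request:
{"method": "send_rows", "body": {"moves": [0.1,0.5,0,0,0.2,1.0,0,0,0.2,1.0,0,0,0.2,1.0,0,0]}}

```text
clock: 25.35
tcp_pos: [0.568, 0.1318, 0.0696]
orientation: [-2.741, -1.527, 0.004]
contact_force: [-8.8, 5.8, 5.5]
grip_width: 0.0359
```

```bash
python3 - <<'E'
from h import *
lrows([(1,.009)])
E
```

```text
lock of tcp 1.1676037855962158 0.06115408256388907 F tool [  0.25 -10.56  -5.48] t 25.35 0.03587738010227429
[-0.3, -1.2, 0, 0.1]
```

Request:
{"method": "send_rows", "body": {"moves": [0,0.5,0,0,0,0.9,0,0,0,0.9,0,0,0,0.9,0,0]}}

```text
clock: 25.85
tcp_pos: [0.568, 0.1318, 0.0696]
orientation: [-2.74, -1.527, 0.006]
contact_force: [-9.5, 7.3, 7.1]
grip_width: 0.0359
```

```bash
python3 - <<'E'
from h import *
lrows([(1,.009)])
E
```

```text
lock of tcp 1.1680687833951953 0.061162159200230645 F tool [  1.21 -11.93  -7.08] t 25.85 0.03587922520230347
[-0.3, -1.2, 0, 0.1]
```

Request:
{"method": "send_rows", "body": {"moves": [0,0.5,-0.4,0,0,0.5,-0.4,0,0,0.5,-0.4,0]}}

```text
clock: 26.22
tcp_pos: [0.568, 0.1318, 0.0696]
orientation: [-2.739, -1.527, 0.007]
contact_force: [-9.9, 7.5, 5.6]
grip_width: 0.0363
```

Request:
{"method": "send_rows", "body": {"moves": [0,0,0,0,0,0,0,0]}}

```text
clock: 26.48
tcp_pos: [0.568, 0.1318, 0.0696]
orientation: [-2.739, -1.527, 0.007]
contact_force: [-10.1, 8.3, 5.0]
grip_width: 0.0357
```

```bash
python3 - <<'E'
from h import *
lrows([(1,.009)])
E
```

```text
lock of tcp 1.16785670580594 0.061171092640546966 F tool [  1.77 -12.99  -4.92] t 26.475 0.035712906544390875
[-0.3, -1.2, 0, 0.1]
```

Request:
{"method": "send_rows", "body": {"moves": [0,0.2,0,0,0,0.2,0,0,0,0.2,0,0,0,0.2,0,0]}}

```text
clock: 26.98
tcp_pos: [0.568, 0.1318, 0.0696]
orientation: [-2.739, -1.527, 0.007]
contact_force: [-10.3, 7.9, 6.7]
grip_width: 0.0358
```

```bash
python3 - <<'E'
from h import *
lrows([(1,.009)])
E
```

```text
lock of tcp 1.1683718357156883 0.061148630393019786 F tool [  1.29 -12.93  -6.63] t 26.975 0.03580678163287914
[-0.3, -1.3, 0, 0.1]
```

Request:
{"method": "send_rows", "body": {"moves": [0,-2,0,0,0,-4,0,0,0,-7,0,0,0,-11,0,0,0,-12,0,0,0,-12,0,0]}}

```text
clock: 27.72
tcp_pos: [0.5611, 0.1358, 0.0703]
orientation: [2.745, 1.527, 0.0]
contact_force: [-0.0, 0.4, 0.0]
grip_width: 0.036
```

```bash
python3 - <<'E'
from h import *
lrows([(1,.0)]);save('wrist','w16.png')
E
```

```text
lock of tcp 1.0376950533616411 0.060089736264277195 F tool [ 0.32 -0.23 -0.02] t 27.725 0.03596910451284897
[-0.0, -2.3, 0, 0.0]
```

View pics/w16.png

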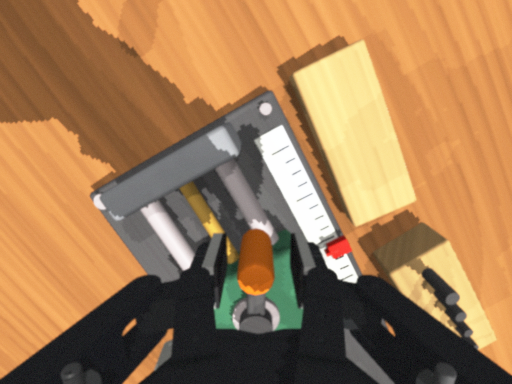

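The force is zero and the post stands free between the pads. I rise, turn back and check from above.

Request:
{"method": "send_rows", "body": {"moves": [0,0,-15,0,0,0,-40,0,0,0,-70,0,-20,0,-95,-9,-50,0,-98,-18,-80,-20,-98,-25,-100,-40,-98,-28,-100,-40,-98,-28]}}

```text
clock: 28.78
tcp_pos: [0.4728, 0.0712, 0.1689]
orientation: [-2.294, -2.144, -0.001]
contact_force: [0.4, -1.2, 0.7]
grip_width: 0.0357
```

```bash
python3 - <<'E'
from h import *
print(tool([.58,.023,.168],86.8),r.get_obs()['tcp_pos'])
E
```

```text
(array([-40.9, 110.3,   0.8]), np.float64(-0.7)) [0.47276257 0.07123472 0.16893505]
```

Request:
{"method": "send_rows", "body": {"moves": [-13,35,0,0,-27,73,0,0,-38,102,0,0,-41,110,0,0,-41,110,0,0,-41,110,0,0]}}

```text
clock: 29.52
tcp_pos: [0.5804, 0.0246, 0.1681]
orientation: [-2.293, -2.146, 0.0]
contact_force: [-0.3, 0.8, -0.1]
grip_width: 0.0359
```

```bash
python3 - <<'E'
from h import *
f=save('wrist','w17.png')
c=f['img'][95:160,220:300,::-1]
cv2.imwrite('pics/w17z.png',cv2.resize(c,None,fx=9,fy=9,interpolation=cv2.INTER_CUBIC))
print(r.get_obs()['tcp_pos'])
E
```

```text
[0.58046259 0.0246793  0.16818245]
```

View pics/w17.png

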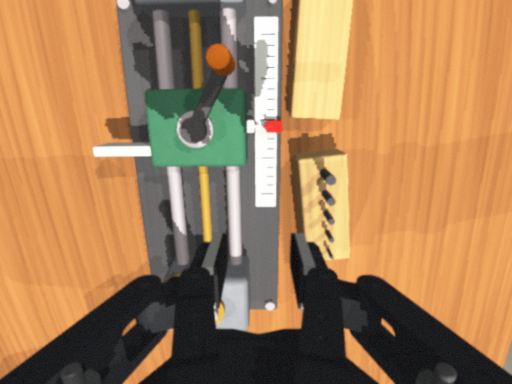

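View pics/w17z.png

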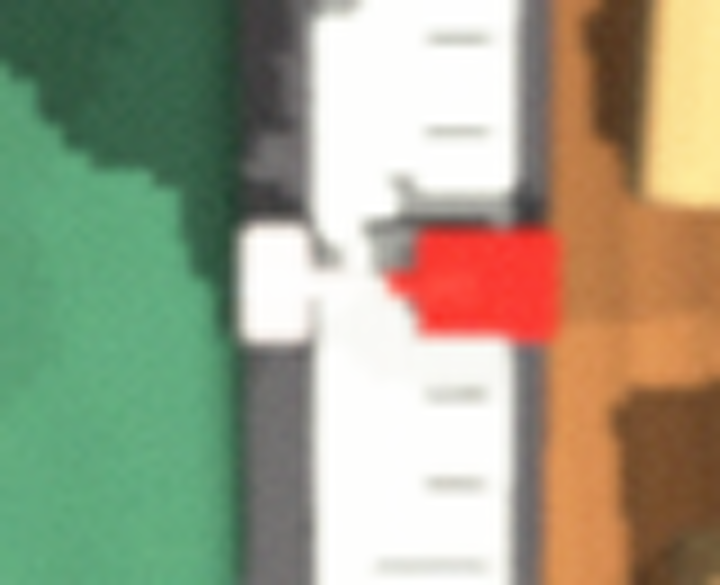

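Request:
{"method": "send_rows", "body": {"moves": [-20,-20,-30,0,-40,-40,-60,0,-60,-60,-60,0,-80,-80,-60,0,-80,-80,-60,0,-80,-80,-60,0]}}

```text
clock: 30.32
tcp_pos: [0.4964, -0.0496, 0.2284]
orientation: [-2.293, -2.147, -0.002]
contact_force: [0.2, 0.1, 0.3]
grip_width: 0.036
```

```bash
python3 - <<'E'
from h import *
f=load('w17'); im=f['img'].astype(float); red=im[:,:,0]-im[:,:,1]
def edge(p,lo,hi,th): return [i+(th-p[i])/(p[i+1]-p[i]) for i in range(lo,hi) if (p[i]-th)*(p[i+1]-th)<0]
Y=lambda c,v:onz(f,c,v,.022)[:2]@YP*1000
for c in(249,250,251): 
  e=edge(im[:,c,1],114,140,178); print('ptr',[Y(c,v) for v in e],np.mean([Y(c,v) for v in e]))
for c in(270,272,274):
  e=edge(red[:,c],114,140,105); print('flag',[Y(c,v) for v in e],np.mean([Y(c,v) for v in e]))
k=onz(f,218,58,.103);d=k[:2]-PV;print('knob',k,.5+np.arctan2(d@XP,d@YP),np.hypot(*d))
g=save('wrist','w18.png');print(r.get_obs()['tcp_pos'])
E
```

```text
ptr [np.float64(121.16463084580627), np.float64(108.21809940579725)] 114.69136512580175
ptr [np.float64(121.16891422839912), np.float64(108.15875490030506)] 114.66383456435209
ptr [np.float64(121.14309163015874), np.float64(108.13469965886175)] 114.63889564451024
flag [np.float64(120.55326753014867), np.float64(108.99961419451337)] 114.77644086233101
flag [np.float64(120.52562270668213), np.float64(108.9496042686987)] 114.73761348769042
flag [np.float64(120.36850788594784), np.float64(108.92909812289176)] 114.64880300441979
knob [0.55958937 0.13530546 0.103     ] 1.0209570413676632 0.05882819032904436
[ 0.49663156 -0.04955274  0.22830183]
```

View pics/w18.png

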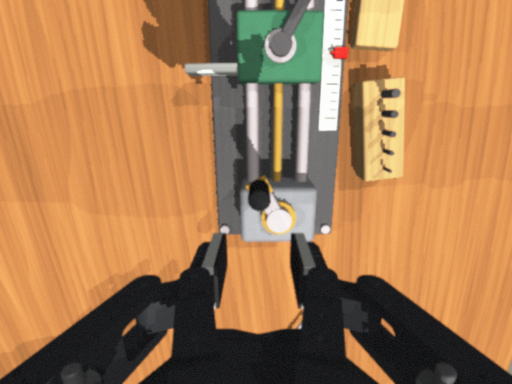

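```bash
python3 - <<'E'
from h import *
f=load('w18'); k=onz(f,259.5,200,.126); v=k[:2]-A2; print(k,np.arctan2(v[1],v[0]),np.hypot(*v))
r.hand_in()
E
```

```text
[ 0.49673106 -0.05623062  0.126     ] 2.037107479550493 0.04508273262119674
the job is handed in; nothing more can be done
```

The positioner is set to the flag, the lock lever is home and nipped tight, and the job was handed in at about 30 s with nothing touching it.

- **Winding in:** I gripped the crank handle and wound clockwise until the pointer was about 10 mm past the flag towards the gearbox.
- **Setting:** I wound back counter-clockwise until the pointer was level, so the last movement was away from the gearbox, then released the handle.
- **Locking:** I pushed the post round with one finger pad to its stop, held about 13 N there for under a second, then backed off and rose clear.

Last checks:
- **Pointer:** It was within about 0.1 mm of the flag in the wrist picture after locking (0.2 mm before).
- **Lever:** It measured 1.02 rad against the nominal 1.0, and it stopped moving while the force kept rising.
- **Crank:** The handle stood at 2.04 rad. At release the gripper read 2.07 rad after relaxing, and about 2.04 rad just before, so the play should still be taken up that way. I could not observe the play directly.
- **Surroundings:** The flag, offcut and drill block were where they started. I did not check the glue bottle and screwdriver again, but the arm never went near them.

One reading was slightly off: pressing the lever also gave 5 to 7 N of vertical rubbing force on the post. No check failed.

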